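Load a copper tube into the tube-facing machine

TASK

Take the copper tube out of the sloping rack, lay it (do not drop it) in the machine's V-groove clear of the guard, and push it along the groove until its end touches the stop under the guard. Then swing the yoke over the tube and press its free end down until the catch snaps in, so that the tube is held with its end still on the stop. Leave the other tubes and the things on the bench where they are.

Things in the scene. Friction and masses are not known exactly. Their poses are not given: they have to be found in the camera images.
- tube: the copper tube to be faced: 35 mm outside, 200 mm long, about 0.24 kg. Origin at its middle, on its axis; x runs along the tube (both ends alike). It starts in one lane of the sloping rack, its x axis pointing up the slope at 40 degrees to the level.
- rack: grey rack on the bench, 215 mm wide, three lanes 70 mm apart climbing 40 degrees towards its +x. Origin: centre of the underside; x level, towards the high end, z up. Each tube (middle at x -27, z 108 mm) stands on a 25 mm lip in two black V-rests, 25-55 and 145-175 mm from its low end; the 90 mm between is free, the board 29 mm below the tube's axis.
- machine: blue tube-facing machine, fixed. Origin on the bench under the middle of the shut yoke; x across the groove, away from the robot, y along it towards stop, cutter head and motor, z up. Bed 170 mm wide, 30 mm high. Steel 90-degree V-groove from y -200 mm to the stop; a tube in it has its axis at x 0, z 75 mm. The groove's edges stand 18 mm either side, at z 64 mm.
- groove_mid (a point): machine (0, -90, 75) mm: the middle of a tube laid clear of the guard, 70 mm short of the stop, with room for a hand beside the open yoke.
- stop_face (a point): middle of the end stop's face, a steel plate 60 mm wide with a red top edge at z 106 mm, at machine (0, 80, 75) mm, on the line of the tube's axis. A tube touching it has its middle at y -20 and its free end at y -120 mm.
- guard_mouth (a point): machine (0, 40, 75) mm: mouth of the clear guard with the yellow edge, 118 mm wide, top at z 140 mm, which covers groove and stop from here to the cutter head (y 115 mm). It is open only here, towards -y, so a tube gets to the stop only by sliding along the groove. Head and motor, y 115 to 330 mm, reach z 180 mm; a feed lever with a black ball stands at x -117, y 140 mm, up to z 190 mm.
- yoke_hinge (a point): point on the yoke's hinge, whose axis runs along the machine's y; machine (-70, 0, 75) mm, on the robot's side. A part of the yoke that is (a, h) from it in machine x and z when shut is at (a cos q - h sin q, a sin q + h cos q) when open by q.
- yoke (a joint): angle of the blue yoke, rad: 0 shut (bar level over the groove), 1.35 to 1.6 open at the start (bar upright on the robot's side). Stiff hinge: stays open where left. Latched it rests near 0.01. Yoke 36 mm wide along y; shut, its bar spans machine x -84 to 82 mm, top z 141 mm; a screw with a 90 mm T-handle along y stands on it at x 0, up to z 180 mm.
- yoke_push (a point): middle of the black pad (26 mm along the bar, 34 mm wide) on the outer face of the bar's free end, where the yoke is pushed: (138, 70) mm from the hinge when shut. Over the last 15 mm or so catch and jaw resist; about 13 N on the pad snaps the catch in, then there is a firm stop at angle 0.
- catch (a joint): angle of the sprung steel catch with the red grip, on the far side of the groove, rad: 0 at rest; the yoke's pin rides down its sloped nose and pushes it out to about 0.12, and it springs back to 0 over the pin when the yoke is home.
- jaw: sprung upper jaw under the yoke's bar, a dark steel pad 34 x 32 mm; it presses on the tube with about 10 N when the yoke is latched (its screw is already set for this tube: leave it). Origin under its middle.
- tube_steel: bright steel tube, 35 mm outside, 200 mm long, another blank in the rack; leave it
- tube_white: white plastic tube, 35 mm outside, 200 mm long, another blank in the rack; leave it
- elbow: copper elbow fitting, legs 38 mm, 38 mm high, lying on the bench; origin under its corner
- tee: brass tee fitting, 72 mm across, 38 mm high, lying on the bench; origin under its middle
- coupling: short copper sleeve, 41 mm outside, 40 mm high, standing on end; origin at its foot
- spanner: flat steel spanner, 200 mm long, 40 mm wide, 8 mm high, lying on the bench; origin under its middle
- scraper: yellow-handled scraper, lying on the bench; origin under its middle
- flux_tin: green-labelled round tin, 72 mm across, 50 mm high; origin at its foot
Things that resemble listed ones, but are neither listed nor needed, are in the scene too. Of the things that look like the tube, the smaller one is meant.

How it is judged:
On the way, in this order (a step that is already met when the one before it is completed fails the run):
1. the copper tube lies in the V-groove, still more than 20 mm short of the stop, the yoke open (x of tube in the frame of machine between -0.004 and 0.004 m and z of tube in the frame of machine between 0.071 and 0.079 m and angle between the x axis of tube and the y axis of machine, either way round below 0.04 rad and y of tube in the frame of machine below -0.04 m and value of joint yoke above 0.8 rad), for 0.2 s.
2. the tube has been pushed along the groove until its end touches the stop, the yoke still open (x of tube in the frame of machine between -0.004 and 0.004 m and z of tube in the frame of machine between 0.071 and 0.079 m and angle between the x axis of tube and the y axis of machine, either way round below 0.04 rad and y of tube in the frame of machine between -0.0225 and -0.016 m and value of joint yoke above 0.8 rad), for 0.1 s.
3. the yoke is shut and the catch has snapped in over its pin, the jaw pressing on the tube (value of joint each of yoke, catch below 0.03 rad and contact force between jaw and tube above 3 N), for 0.2 s.
At the end, for the whole second after the job is handed in: The copper tube lies in the V-groove (axis within 4 mm of the groove's line), its end within 2.5 mm of the stop, at rest and released; the yoke is shut (below 0.03 rad) and the catch is back at rest over its pin (below 0.03 rad), with the sprung jaw pressing on the tube (over 3 N) (all of step 3 and x of tube in the frame of machine between -0.004 and 0.004 m and z of tube in the frame of machine between 0.071 and 0.079 m and angle between the x axis of tube and the y axis of machine, either way round below 0.04 rad and y of tube in the frame of machine between -0.0225 and -0.016 m and linear speed of tube below 0.01 m/s and contact force between the fingers and tube below 0.1 N); the robot touches nothing.
It fails at once if the copper tube is dropped (it falls freely for more than about 2 cm) (linear speed of tube above 0.6 m/s and contact force between the fingers and tube below 0.05 N).
It fails at once if another tube in the rack is moved by more than 25 mm (distance of any of tube_steel, tube_white from where it was at the start of the episode above 0.025 m).
It fails at once if something else on the bench is moved by more than 30 mm (distance of any of elbow, tee, coupling, spanner, scraper, flux_tin from where it was at the start of the episode above 0.03 m).
It also fails if it takes over 61 s, if anything falls off the work surface, if the arm or the gripper's body presses on something with over 40 N, if the wrist force passes 120 N, or if a joint passes its speed limit or range.

ROBOT

A 7-joint arm with a two-finger parallel gripper is mounted at the origin on the work surface. World frame = base frame: x ahead of the robot, y to its left, z up, the work surface at z = 0. Lengths are in m, angles in rad, forces in N, time in s.
With the tool pointing down it reaches from about 0.4 to 0.85 m from the base axis. Payload 4.5 kg.
Tool frame: the origin (TCP) lies between the finger pads; the fingertips stand 11 mm ahead of it and the grasp point (between the pads) lies 8 mm behind it (r.tip_reach is the distance from the TCP to the fingertips, in m); x points along the fingers, y is the direction in which the jaws open and shut, and the axes are right-handed (so a half turn about x gives the same grasp; the last joint's range is limited). The gripper opens to 88 mm and grips with 3 to 60 N. Pads are 18 mm wide; open, the fingers measure 123 mm over their backs; the gripper's body (75 mm by 187 mm) begins 45 mm behind the grasp point.
Start: joints at [1.215, 0.689, -0.195, 1.565, 0.157, 0.902, -0.215], TCP at [0.238, -0.578, 0.25] pointing down, gripper open.
Joint ranges: [-3.01, 3.01], [-0.46, 2.08], [-1.47, 1.51], [0.13, 2.56], [-1, 4.14], [0.04, 2.09], [-2.66, 2.66]. Speed limits (rad/s): [2.57, 2.57, 3.14, 3.14, 3.14, 3.14, 3.14].

INTERFACE

Orientations are given as a unit quaternion [x, y, z, w].
In Python, from plant import r gives the robot as it stands.
- The arm moves only by the tool drive_tool, never from a script. Its argument "deltas" is a list of rows, each a list of 3 entries, a list of its own where there are three numbers: the turn, a rotation vector about the tool's x, y, z in degrees, then the shift along the tool's x, y, z in cm, then the finger opening in cm, from 0 to 8.81. A call has 1 to 12 rows; each row shifts and turns the commanded pose from where the row before left it, along the tool's axes as they then stand; what a row does not reach is not made up. A row lasts 1/12 s, in which the tool goes at most 41.7 mm and 7.16 degrees, less where a joint would pass 70% of its speed; a pose out of reach is approached as far as the arm can. A call is refused whole if a number of a shift passes 4.17 or a number of a turn 7.16, either way. A call with a gripper value outside its range is refused whole. The fingers move at their own pace and stop on an object; "force" is the grip in N (left out, the last holds). Time passes only in rows, so rows that do not move let the fingers close. It gives the time, the measured TCP pose, the force and the opening at its end, in the units of the state.
- r.get_state(): the state, without advancing time (a new reading comes with each control period).
- r.snapshot(name): name is "scene" or "top" or "wrist"; returns a dict with "color" (384x512x3 uint8, red, green, blue), "fov_y" (degrees; the focal length in pixels is half the picture's height over the tangent of half this angle, whatever the lens; pixels are square), "cx", "cy" (the principal point, pixels), "extrinsics" (4x4, takes a point from world to camera coordinates); the wrist camera has in their place "tool_from_camera" (4x4, takes a point from camera to tool coordinates, whose origin is the TCP and whose axes are the tool frame's). Camera axes: x right, y up, looking along -z (the intrinsics and any distortion apply to the point x, -y, -z); pixel columns grow to the right and rows downward; lengths in m; the calibration is good to about 2 mm. A picture is of the moment at which its call begins: read the wrist's pose just before it. There is no depth.
- r.finish_job(): hands the job in, once; it reports no verdict.
The state is a dict: "clock": time; "q": joint angles; "qd": joint speeds; "joint_torque": joint torques, N m; "tool_pos": TCP position; "eef_rot": TCP orientation; "contact_force": force on the tool from outside, world axes, zero at the start; "moment": the same for the moment, N m; "opening": opening from 0.0 (shut) to 1.0 (fully open).
Only numpy, scipy, OpenCV 4.12 (cv2) and the standard library are available. Lean on these libraries where they do the work, as an engineer would, in place of code of your own. Each camera call takes 0.05 s, during which the arm holds its last target. There are 200 camera calls.

## Working session

There is one attempt and no reset: what is moved stays moved. The work goes in short steps, Python scripts to look and compute and a tool call to move; the robot and the scene stay as the last step left them, time stands still between calls to the robot, and variables do not carry over. Pictures are saved under pics/ and viewed, about 8 in all and at most 12, crops included, and the job is handed in when it is done.

Besides the shell and the picture viewer there is one more tool, called after "Emit:" as name([rows], argument=value, ...), one row to a line, values as JSON. drive_tool: Moves the arm, as the interface text tells. Its arguments: {"type":"object","properties":{"deltas":{"type":"array","items":{"type":"array"}},"force":{"type":"number"}},"required":["deltas"]}

```bash
ls; mkdir -p pics; cat > h.py <<'E'
import numpy as np, cv2
from scipy.spatial.transform import Rotation as R
from plant import r
def snap(name,fn):
    st=r.get_state(); s=r.snapshot(name); cv2.imwrite(fn,s["color"][:,:,::-1]); 
    if name=="wrist":
        T=np.eye(4);T[:3,:3]=R.from_quat(st["eef_rot"]).as_matrix();T[:3,3]=st["tool_pos"]
        s["wc"]=T@np.array(s["tool_from_camera"])
    else: s["wc"]=np.linalg.inv(np.array(s["extrinsics"]))
    s["f"]=192/np.tan(np.radians(s["fov_y"])/2)
    s.update(st=st); np.save(fn[:-4]+".npy",s,allow_pickle=True); return s
def load(fn): return np.load(fn,allow_pickle=True).item()
def ray(s,u,v):
    d=np.array([(u-s["cx"])/s["f"],-(v-s["cy"])/s["f"],-1]); return s["wc"][:3,3],s["wc"][:3,:3]@d
def onz(s,u,v,z):
    o,d=ray(s,u,v); return o+d*(z-o[2])/d[2]
def proj(s,p):
    c=np.linalg.inv(s["wc"])@np.append(p,1); return np.array([s["cx"]+s["f"]*c[0]/-c[2], s["cy"]+s["f"]*c[1]/c[2]])
E
python3 - <<'E'
from h import *
for n in("scene","top","wrist"):
    s=snap(n,f"pics/{n}0.png"); print(n,{k:(v if not hasattr(v,'shape') else v.shape) for k,v in s.items() if k not in("wc","st")}, s["wc"].round(3).tolist())
print(r.get_state()); print([a for a in dir(r) if a[0]!='_'], r.tip_reach)
a=cv2.imread("pics/top0.png");cv2.imwrite("pics/top0b.png",cv2.resize(a,(800,600),interpolation=cv2.INTER_CUBIC))
a=cv2.imread("pics/scene0.png");cv2.imwrite("pics/scene0b.png",cv2.resize(a,(800,600),interpolation=cv2.INTER_CUBIC))
E
```

```text
pics
scene {'color': (384, 512, 3), 'fov_y': 46.84498209885632, 'cx': 252.49422635574476, 'cy': 196.64636654493256, 'extrinsics': (4, 4), 'f': ()} [[-0.706, -0.475, 0.525, 1.088], [0.708, -0.468, 0.53, 0.538], [-0.006, 0.746, 0.666, 0.876], [0.0, 0.0, 0.0, 1.0]]
top {'color': (384, 512, 3), 'fov_y': 49.71046065981929, 'cx': 248.94512652704967, 'cy': 195.60627231935027, 'extrinsics': (4, 4), 'f': ()} [[0.01, 0.981, -0.195, 0.311], [-1.0, 0.012, 0.012, -0.076], [0.014, 0.195, 0.981, 1.012], [0.0, 0.0, 0.0, 1.0]]
wrist {'color': (384, 512, 3), 'fov_y': 71.01252197441457, 'cx': 255.3805003005369, 'cy': 195.2998959826478, 'tool_from_camera': (4, 4), 'f': ()} [[0.38, 0.881, 0.28, 0.311], [-0.925, 0.363, 0.112, -0.549], [-0.003, -0.302, 0.953, 0.384], [0.0, 0.0, 0.0, 1.0]]
{'clock': 0.15, 'q': array([ 1.21481749,  0.68977014, -0.19453064,  1.56606989,  0.15729215,
        0.90249935, -0.21510505]), 'qd': array([-0.00015152, -0.00280493, -0.00043812, -0.00462923,  0.00219708,
       -0.00133242, -0.00099195]), 'joint_torque': array([-1.98438960e-03, -5.27861238e+01, -1.26873337e+00, -1.53586686e+01,
       -5.25048142e-02,  3.90515095e-03,  1.10539786e-04]), 'tool_pos': array([ 0.237291  , -0.57771653,  0.24911695]), 'eef_rot': array([-0.69359175, -0.13741915,  0.6938418 , -0.13649182]), 'contact_force': array([ 0.50169818, -0.00735792, -0.95732831]), 'moment': array([ 0.02768646, -0.0205019 ,  0.03846954]), 'opening': 1.0016062822235148}
['Unreachable', 'finish_job', 'get_state', 'snapshot', 'tip_reach'] 0.011
```

View pics/top0b.png

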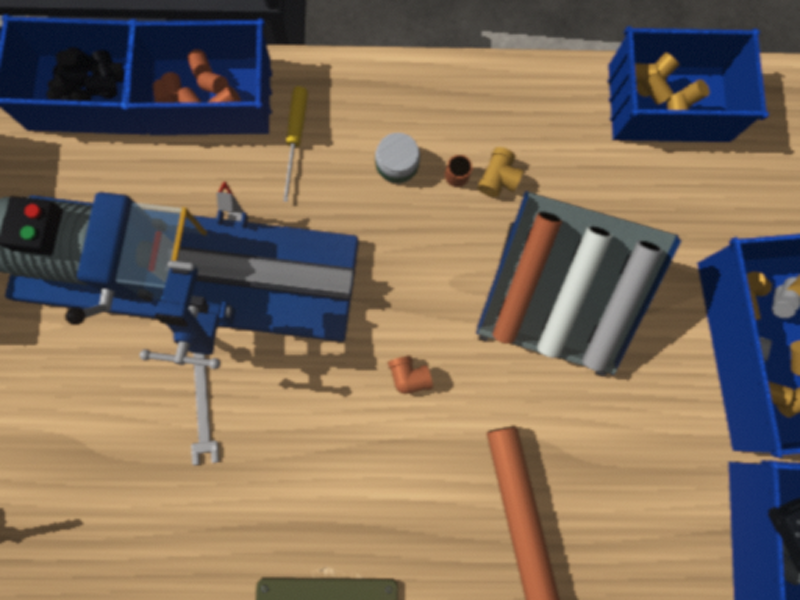

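View pics/scene0b.png

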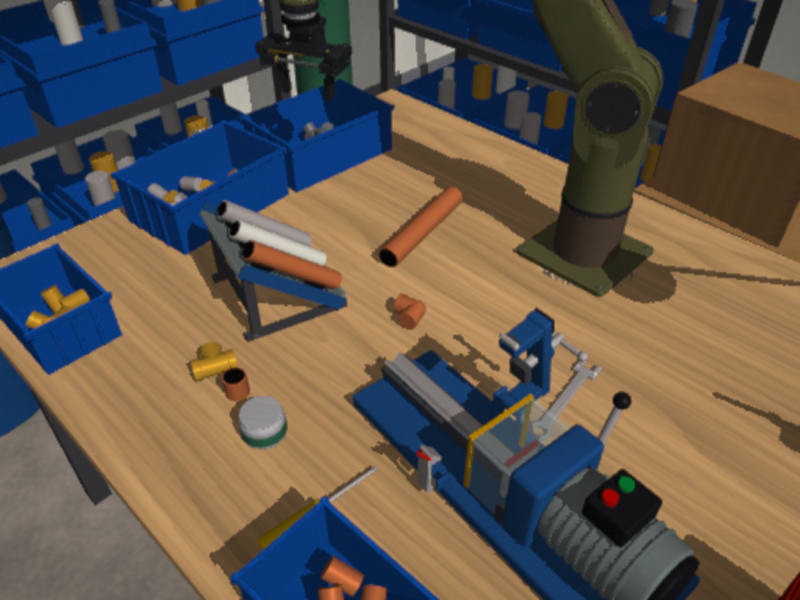

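Top view (800×600 scale): there are two copper tubes. One is in the rack at about (527,278). The other lies loose on the bench at about (525,510) and is longer and thicker. The rack one is the smaller and matches the description. The machine is at (60–357, 195–342) with the groove along (190–355, 265–282), the yoke is open at (190,300), and the spanner is at (203,410). I'll measure and confirm in one crop.

```bash
python3 - <<'E'
from h import *
T=load("pics/top0.npy");S=load("pics/scene0.npy")
L={}
for n,s,box in(("top",T,(300,120,390,230)),("scene",S,(140,140,225,190))):
    im=s["color"];hsv=cv2.cvtColor(im,cv2.COLOR_RGB2HSV)
    m=cv2.inRange(hsv,(3,120,70),(14,255,255));z=np.zeros_like(m);x0,y0,x1,y1=box;z[y0:y1,x0:x1]=m[y0:y1,x0:x1]
    c=max(cv2.findContours(z,0,1)[0],key=cv2.contourArea)
    rc=cv2.minAreaRect(c);b=cv2.boxPoints(rc);print(n,rc)
    if np.linalg.norm(b[0]-b[1])>np.linalg.norm(b[1]-b[2]): b=np.roll(b,1,0)
    e1=(b[0]+b[1])/2;e2=(b[2]+b[3])/2;L[n]=(s,e1,e2);print(e1,e2)
def plane(s,a,b):
    o,d1=ray(s,*a);_,d2=ray(s,*b);nn=np.cross(d1,d2);nn/=np.linalg.norm(nn);return nn,nn@o
n1,c1=plane(*L["top"]);n2,c2=plane(*L["scene"])
d=np.cross(n1,n2);d/=np.linalg.norm(d);d*=np.sign(d[2])
p=np.linalg.lstsq(np.array([n1,n2,[0,0,1]]),np.array([c1,c2,.108]),rcond=None)[0]
print("axis dir",d,"elev",np.degrees(np.arcsin(d[2])),"pt at z.108",p,"yaw",np.degrees(np.arctan2(d[1],d[0])))
for k in(1,2):
  print("end top", [onz(T,*L["top"][k],z).round(4) for z in(.044,.172)])
t=T["color"][:,:,::-1]
A=cv2.resize(t[115:235,0:240],None,fx=3.3,fy=3.3,interpolation=cv2.INTER_CUBIC)
B=cv2.resize(t[120:245,300:440],None,fx=3,fy=3,interpolation=cv2.INTER_CUBIC)
cv2.imwrite("pics/cA.png",A)
sc=S["color"][:,:,::-1]
C=cv2.resize(sc[125:220,110:240],None,fx=3,fy=3,interpolation=cv2.INTER_CUBIC)
h=max(B.shape[0],C.shape[0]);o=np.zeros((h,B.shape[1]+C.shape[1],3),np.uint8);o[:B.shape[0],:B.shape[1]]=B;o[:C.shape[0],B.shape[1]:]=C
cv2.imwrite("pics/cB.png",o)
print(A.shape,o.shape)
E
```

```text
top ((335.1568298339844, 178.8109893798828), (15.895856857299805, 85.17487335205078), 21.250505447387695)
[319.72116 218.50269] [350.5925 139.1193]
scene ((187.98219299316406, 169.61892700195312), (63.52374267578125, 12.240097999572754), 18.824710845947266)
[157.91927 159.3702 ] [218.04512 179.86766]
axis dir [ 0.74033943 -0.2216183   0.63465177] elev 39.39416131831956 pt at z.108 [ 0.52863452 -0.27947118  0.108     ] yaw -16.664906717870444
end top [array([ 0.4507, -0.2558,  0.044 ]), array([ 0.4323, -0.232 ,  0.172 ])]
end top [array([ 0.6484, -0.3365,  0.044 ]), array([ 0.6038, -0.302 ,  0.172 ])]
(396, 792, 3) (375, 810, 3)
```

View pics/cA.png

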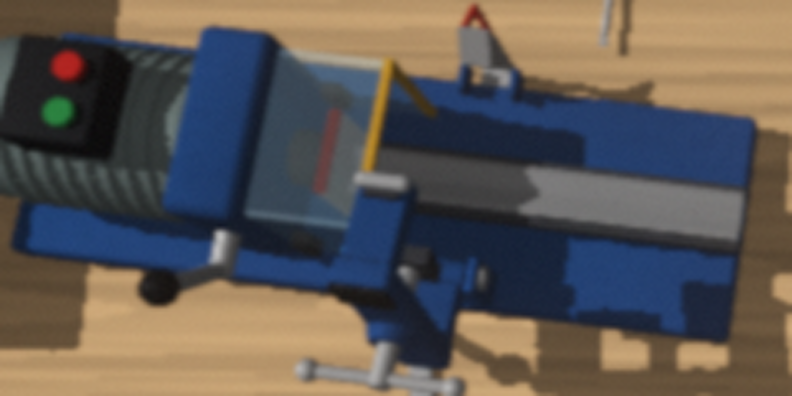

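View pics/cB.png

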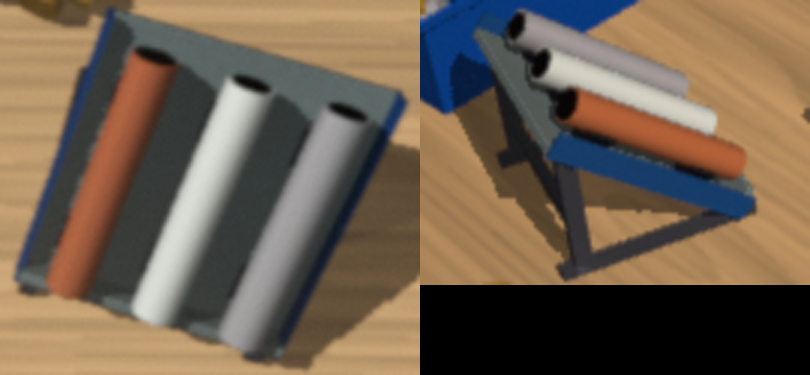

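The crops confirm the copper rack tube in the outer lane on the +y side. The groove end is at crop A (745,188)–(738,240), the bed end corners at (755,120) and (728,341), and the red stop edge at (335,110)–(320,192).

```bash
python3 - <<'E'
from h import *
T=load("pics/top0.npy")
g=lambda x,y,z: onz(T,(x+.5)/3.3-.5,115+(y+.5)/3.3-.5,z)
a=g(755,120,.03);b=g(728,341,.03);c=g(20,248,.03)
print("bed",a,b,c,"width",np.linalg.norm(a-b),"len",np.linalg.norm(b-c))
print("angles y-axis from bed",np.degrees(np.arctan2(*(c-b)[[1,0]])),"x axis",np.degrees(np.arctan2(*(a-b)[[1,0]])))
e1,e2=g(745,188,.064),g(738,240,.064);print("groove end",e1,e2,np.linalg.norm(e1-e2),(e1+e2)/2)
f1,f2=g(400,150,.064),g(450,211,.064)
print("groove edges ang",[np.degrees(np.arctan2(*(q-p)[[1,0]])) for p,q in((e1,f1),(e2,f2))])
s1,s2=g(337,109,.106),g(320,192,.106);print("stop",s1,s2,np.linalg.norm(s1-s2),(s1+s2)/2)
m=(s1+s2)/2-(e1+e2)/2;print("groove->stop len(280)",np.linalg.norm(m[:2]),"ang",np.degrees(np.arctan2(m[1],m[0])))
E
```

```text
bed [ 0.61803274 -0.03651641  0.03      ] [ 0.45113215 -0.02021945  0.03      ] [0.51332595 0.49635114 0.03      ] width 0.16769436607584023 len 0.5203011090651404
angles y-axis from bed 83.13477668789926 x axis -5.576952087410408
groove end [ 0.55670044 -0.03172236  0.064     ] [ 0.51860849 -0.02755423  0.064     ] 0.038319310235118205 [ 0.53765446 -0.02963829  0.064     ]
groove edges ang [np.float64(84.29369703875312), np.float64(84.85709565852132)]
stop [0.59808041 0.24791268 0.106     ] [0.53913174 0.2547792  0.106     ] 0.05934723496234406 [0.56860608 0.25134594 0.106     ]
groove->stop len(280) 0.2826838210964238 ang 83.71396827389563
```

```bash
cat >> h.py <<'E'
def tool(x,y):
    x=np.array(x,float);x/=np.linalg.norm(x);y=np.array(y,float);y-=x*(x@y);y/=np.linalg.norm(y)
    return np.column_stack([x,y,np.cross(x,y)])
def plan(P,Rg,n=None,order="both"):
    """print rows (deg, cm) from the measured pose to TCP P, orientation Rg; picks nearer half turn"""
    st=r.get_state();p=np.array(st["tool_pos"]);Rc=R.from_quat(st["eef_rot"])
    c=[(Rc.inv()*R.from_matrix(Rg@np.diag([1,s,s]))).as_rotvec() for s in(1,-1)]
    w=min(c,key=np.linalg.norm);d=np.array(P)-p
    N=n or int(max(np.ceil(np.abs(d).sum()/.05),np.ceil(np.degrees(np.linalg.norm(w))/6.5),1))
    print("clock",round(st["clock"],2),"rot deg",np.degrees(w).round(1),"d world cm",(d*100).round(2),"d tool now cm",(Rc.inv().apply(d)*100).round(2),"after turn",((Rc*R.from_rotvec(w)).inv().apply(d)*100).round(2),"N",N,"q",st["q"].round(2))
    for k in range(N):
        Rk=Rc*R.from_rotvec(w*(k+1)/N)
        print(" turn",np.degrees(w/N).round(2).tolist(),"shift",(Rk.inv().apply(d/N)*100).round(2).tolist())
psi=np.radians(-16.7);e=np.radians(40)
U=np.array([np.cos(e)*np.cos(psi),np.cos(e)*np.sin(psi),np.sin(e)])
NN=np.array([-np.sin(e)*np.cos(psi),-np.sin(e)*np.sin(psi),np.cos(e)])
H=np.array([-np.sin(psi),np.cos(psi),0])
C=np.array([.528,-.2793,.108])
RG=tool(-NN,H)
E
python3 - <<'E'
from h import *
st=r.get_state();print(R.from_quat(st["eef_rot"]).as_matrix().round(2)); print(np.array(r.snapshot("wrist")["tool_from_camera"]).round(3))
plan(C+.12*NN,RG)
E
```

```text
[[-0.    0.38 -0.92]
 [ 0.   -0.92 -0.38]
 [-1.   -0.    0.  ]]
[[ 0.001  0.302 -0.953 -0.135]
 [ 1.    -0.001  0.001  0.002]
 [-0.    -0.953 -0.302 -0.079]
 [ 0.     0.     0.     1.   ]]
clock 0.2 rot deg [37.4 38.4 13.7] d world cm [21.68 32.07 -4.93] d tool now cm [  4.95 -21.42 -32.24] after turn [ 11.2  -36.94  -5.68] N 12 q [ 1.21  0.69 -0.19  1.57  0.16  0.9  -0.22]
 turn [3.12, 3.2, 1.14] shift [0.52, -1.94, -2.56]
 turn [3.12, 3.2, 1.14] shift [0.62, -2.08, -2.42]
 turn [3.12, 3.2, 1.14] shift [0.71, -2.22, -2.26]
 turn [3.12, 3.2, 1.14] shift [0.79, -2.36, -2.1]
 turn [3.12, 3.2, 1.14] shift [0.85, -2.48, -1.92]
 turn [3.12, 3.2, 1.14] shift [0.9, -2.6, -1.73]
 turn [3.12, 3.2, 1.14] shift [0.94, -2.71, -1.54]
 turn [3.12, 3.2, 1.14] shift [0.97, -2.8, -1.33]
 turn [3.12, 3.2, 1.14] shift [0.98, -2.89, -1.12]
 turn [3.12, 3.2, 1.14] shift [0.98, -2.97, -0.91]
 turn [3.12, 3.2, 1.14] shift [0.96, -3.03, -0.69]
 turn [3.12, 3.2, 1.14] shift [0.93, -3.08, -0.47]
```

Emit:
drive_tool([
  [[3.1, 3.2, 1.1], [0.5, -1.9, -2.6], 8.8],
  [[3.1, 3.2, 1.1], [0.6, -2.1, -2.4], 8.8],
  [[3.1, 3.2, 1.1], [0.7, -2.2, -2.3], 8.8],
  [[3.1, 3.2, 1.1], [0.8, -2.4, -2.1], 8.8],
  [[3.1, 3.2, 1.1], [0.8, -2.5, -1.9], 7],
  [[3.1, 3.2, 1.1], [0.9, -2.6, -1.7], 6],
  [[3.1, 3.2, 1.1], [0.9, -2.7, -1.5], 5],
  [[3.1, 3.2, 1.1], [1, -2.8, -1.3], 4.8],
  [[3.1, 3.2, 1.1], [1, -2.9, -1.1], 4.8],
  [[3.1, 3.2, 1.1], [1, -3, -0.9], 4.8],
  [[3.1, 3.2, 1.1], [1, -3, -0.7], 4.8],
  [[3.1, 3.2, 1.1], [0.9, -3.1, -0.5], 4.8],
], force=20)

```text
clock: 1.2
tool_pos: [0.3975, -0.3327, 0.2509]
eef_rot: [0.864, -0.044, -0.5, -0.038]
contact_force: [0.5, -0.3, 0.4]
opening: 0.544
```

```bash
python3 - <<'E'
from h import *
plan(C+.12*NN,RG)
s=snap("wrist","pics/w1.png")
for k in(-.1,-.05,0,.05,.1): print(k,proj(s,C+k*U).round(1))
im=s["color"][:,:,::-1].copy()
for k in(-.1,0,.1): cv2.circle(im,tuple(int(v) for v in proj(s,C+k*U)),3,(0,255,0),1)
cv2.imwrite("pics/w1b.png",im)
E
```

```text
clock 1.2 rot deg [ 7.7 10.3  6.9] d world cm [ 5.66  7.56 -5.1 ] d tool now cm [ 6.95 -8.04 -1.51] after turn [ 5.99 -8.87  0.79] N 4 q [ 1.19  0.54 -0.57  2.24 -1.    0.04  0.05]
 turn [1.91, 2.58, 1.72] shift [1.69, -2.07, -0.23]
 turn [1.91, 2.58, 1.72] shift [1.63, -2.13, -0.09]
 turn [1.91, 2.58, 1.72] shift [1.57, -2.17, 0.06]
 turn [1.91, 2.58, 1.72] shift [1.5, -2.22, 0.2]
-0.1 [198.2 218.8]
-0.05 [199.1 186.1]
0 [200.  148.6]
0.05 [201.1 105. ]
0.1 [202.4  53.9]
```

View pics/w1b.png

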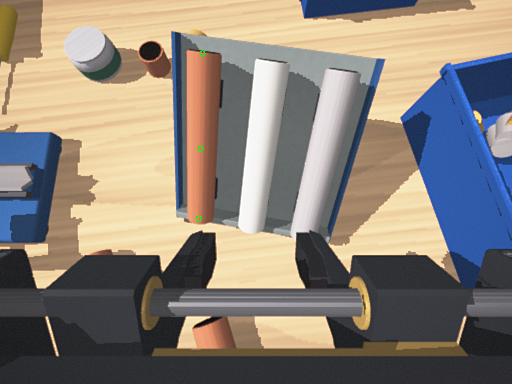

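The view shows the copper tube under my projected markers at (202,53)–(198,219), so the estimate is good. But q5 = -1.00 and q6 = 0.04 are both on their limits, so forward tilt is limited in this branch. I'll identify the kinematics before choosing the grasp tilt.

```bash
python3 - <<'E'
from h import *
import itertools
A=[load(f"pics/{n}.npy")["st"] for n in("top0","w1")]
ax='zyzyzyz'
res=[]
for sg in itertools.product((1,-1),repeat=7):
    # R_tool = prod * Rt ; find Rt consistency between two poses
    def F(q): 
        M=R.identity()
        for a,s,v in zip(ax,sg,q): M=M*R.from_euler(a,s*v)
        return M
    M=[F(a["q"]) for a in A]; t=[m.inv()*R.from_quat(a["eef_rot"]) for m,a in zip(M,A)]
    res.append((np.degrees((t[0].inv()*t[1]).magnitude()),sg,t[0].as_matrix().round(2)))
res.sort(key=lambda t:t[0])
for x in res[:4]: print(x[0],x[1],x[2].tolist())
sg=res[0][1]
# positions: sum of link vectors: z and x offset after each joint
rows=[];b=[]
for a in A:
    M=R.identity();cols=[np.array([0,0,1.])]
    for i,(c,s,v) in enumerate(zip(ax,sg,a["q"])):
        M=M*R.from_euler(c,s*v)
        if i in(2,4,6): cols.append(M.apply([0,0,1]))
    rows.append(np.array(cols).T);b.append(a["tool_pos"])
x,rs,_,_=np.linalg.lstsq(np.vstack(rows),np.hstack(b),rcond=None);print(x,rs,(np.vstack(rows)@x-np.hstack(b)).round(4))
E
```

```text
1.1017764609091714e-14 (-1, 1, -1, 1, -1, 1, -1) [[-0.0, -1.0, -0.0], [-0.0, 0.0, -1.0], [1.0, -0.0, -0.0]]
15.543289614292512 (-1, 1, 1, -1, 1, -1, 1) [[-0.98, -0.19, -0.04], [0.03, 0.04, -1.0], [0.19, -0.98, -0.03]]
21.465631931588344 (1, -1, -1, -1, -1, -1, -1) [[0.0, 0.76, 0.65], [0.0, -0.65, 0.76], [1.0, 0.0, -0.0]]
29.25543235931683 (-1, -1, 1, 1, -1, 1, -1) [[0.95, -0.15, -0.27], [-0.21, 0.32, -0.92], [0.22, 0.94, 0.27]]
[0.19053728 0.6418172  0.28017689 0.27348811] [0.00136139] [ 0.0299  0.0145 -0.0109 -0.0032 -0.0035  0.0109]
```

```bash
cat >> h.py <<'E'
def appr(t): # approach direction tilted t deg forward (along rack climb) from straight down
    t=np.radians(t); return np.array([np.sin(t)*np.cos(psi),np.sin(t)*np.sin(psi),-np.cos(t)])
def log():
    st=r.get_state(); f=open("log.txt","a"); f.write(repr([list(map(float,st["q"])),list(map(float,st["tool_pos"]))])+"\n"); return st
E
python3 - <<'E'
from h import *
log(); a=appr(15); plan(C-.10*a,tool(a,H))
E
```

```text
clock 1.25 rot deg [  9.1 -14.9   5.4] d world cm [10.22  5.67 -4.97] d tool now cm [ 9.24 -6.63 -5.67] after turn [ 6.91 -8.37 -6.6 ] N 5 q [ 1.19  0.53 -0.58  2.24 -1.    0.05  0.04]
 turn [1.82, -2.99, 1.07] shift [1.76, -1.4, -1.19]
 turn [1.82, -2.99, 1.07] shift [1.67, -1.47, -1.23]
 turn [1.82, -2.99, 1.07] shift [1.58, -1.54, -1.27]
 turn [1.82, -2.99, 1.07] shift [1.48, -1.61, -1.3]
 turn [1.82, -2.99, 1.07] shift [1.38, -1.67, -1.32]
```

Emit:
drive_tool([
  [[1.8, -3, 1.1], [0.8, -1.4, -1.2], 4.8],
  [[1.8, -3, 1.1], [1.2, -1.5, -1.2], 4.8],
  [[1.8, -3, 1.1], [1.6, -1.5, -1.3], 4.8],
  [[1.8, -3, 1.1], [1.5, -1.6, -1.3], 4.8],
  [[1.8, -3, 1.1], [1.4, -1.7, -1.3], 4.8],
  [[0, 0, 0], [0, 0, 0], 4.8],
])

```text
clock: 1.75
tool_pos: [0.4704, -0.2827, 0.2256]
eef_rot: [0.81, -0.085, -0.576, -0.072]
contact_force: [1.5, 1.6, -0.2]
opening: 0.542
```

```bash
python3 - <<'E'
from h import *
log(); a=appr(15); plan(C-.10*a,tool(a,H))
s=snap("wrist","pics/w2.png")
im=s["color"];hsv=cv2.cvtColor(im,cv2.COLOR_RGB2HSV);m=cv2.inRange(hsv,(3,120,70),(14,255,255))
for c in cv2.findContours(m,0,1)[0]:
    if cv2.contourArea(c)>300: print(cv2.minAreaRect(c),cv2.boundingRect(c))
for k in(-.1,0,.1): print(proj(s,C+k*U).round(1))
v=im[:,:,::-1].copy();
for k in(-.1,0,.1): cv2.circle(v,tuple(int(q) for q in proj(s,C+k*U)),3,(0,255,0),1)
cv2.imwrite("pics/w2b.png",v)
E
```

```text
clock 1.75 rot deg [ 3.5 -4.   2.2] d world cm [ 3.28  1.09 -2.1 ] d tool now cm [ 2.98 -1.74 -2.1 ] after turn [ 2.76 -1.99 -2.19] N 2 q [ 0.42  0.55  0.16  2.12 -0.91  0.26 -0.39]
 turn [1.76, -2.01, 1.09] shift [1.44, -0.93, -1.08]
 turn [1.76, -2.01, 1.09] shift [1.38, -0.99, -1.09]
((243.5, 159.5), (43.0, 185.0), 0.0) (222, 67, 44, 186)
((153.03843688964844, 49.307701110839844), (47.14951705932617, 30.785863876342773), 56.3099365234375) (133, 27, 40, 44)
[240.2 244.3]
[240.9 178.1]
[241.9  72.4]
```

View pics/w2b.png

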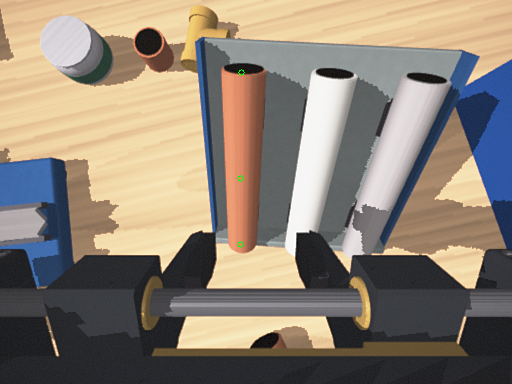

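```bash
echo 'C=C-.002*H' >> h.py; python3 - <<'E'
from h import *
a=appr(25); plan(C-.06*a,tool(a,H))
E
```

```text
clock 1.8 rot deg [3.1 6.  2.4] d world cm [ 3.57  1.14 -6.32] d tool now cm [ 7.06 -1.8  -0.97] after turn [ 7.03 -2.12 -0.13] N 3 q [ 0.43  0.55  0.16  2.12 -0.91  0.26 -0.39]
 turn [1.04, 1.99, 0.79] shift [2.35, -0.64, -0.23]
 turn [1.04, 1.99, 0.79] shift [2.35, -0.67, -0.14]
 turn [1.04, 1.99, 0.79] shift [2.34, -0.71, -0.04]
```

Emit:
drive_tool([
  [[0.8, 1.5, 0.6], [1.8, -0.5, -0.2], 4.8],
  [[0.8, 1.5, 0.6], [1.8, -0.5, -0.1], 4.8],
  [[0.8, 1.5, 0.6], [1.8, -0.5, 0], 4.8],
  [[0.8, 1.5, 0.6], [1.7, -0.6, 0], 4.8],
  [[0, 0, 0], [0, 0, 0], 4.8],
])

```text
clock: 2.22
tool_pos: [0.5117, -0.2906, 0.1876]
eef_rot: [0.821, -0.12, -0.551, -0.09]
contact_force: [0.3, 0.8, -1.1]
opening: 0.546
```

```bash
python3 - <<'E'
from h import *
log(); a=appr(25); plan(C-.06*a,tool(a,H)); plan(C-.0045*a,tool(a,H))
E
```

```text
clock 2.22 rot deg [-0.9  2.8  0.6] d world cm [-0.85  1.66 -2.52] d tool now cm [ 1.86 -1.3   2.17] after turn [ 1.74 -1.35  2.24] N 2 q [ 0.53  0.64 -0.07  2.1  -1.    0.04 -0.4 ]
 turn [-0.43, 1.4, 0.28] shift [0.9, -0.66, 1.1]
 turn [-0.43, 1.4, 0.28] shift [0.87, -0.67, 1.12]
clock 2.22 rot deg [-0.9  2.8  0.6] d world cm [ 1.39  0.99 -7.55] d tool now cm [ 7.4  -1.24  1.9 ] after turn [ 7.29 -1.35  2.24] N 2 q [ 0.53  0.64 -0.07  2.1  -1.    0.04 -0.4 ]
 turn [-0.43, 1.4, 0.28] shift [3.67, -0.65, 1.03]
 turn [-0.43, 1.4, 0.28] shift [3.64, -0.67, 1.12]
```

```bash
cat > fk.py <<'E'
from h import *
from scipy.optimize import least_squares
ax='zyzyzyz'
LO=np.array([-3.01,-.46,-1.47,.13,-1,.04,-2.66]);HI=np.array([3.01,2.08,1.51,2.56,4.14,2.09,2.66])
RT=np.array([[0,-1,0],[0,0,-1],[1,0,0]])
def cols(q,idx):
    M=R.identity();c=[np.array([0,0,1.])]
    for i,v in enumerate(q):
        M=M*R.from_euler(ax[i],(-1 if i%2==0 else 1)*v)
        for (j,a) in idx:
            if j==i: c.append(M.apply(np.eye(3)[a]))
    return np.array(c).T,M.as_matrix()@RT
E
python3 - <<'E'
from fk import *
D=[eval(l) for l in open("log.txt")]
for n in("top0","w1","w2"):
    st=load(f"pics/{n}.npy")["st"];D.append([list(st["q"]),list(st["tool_pos"])])
for idx in([(2,2),(4,2),(6,2)],[(2,2),(2,0),(3,0),(4,2),(6,2)],[(0,0),(2,2),(2,0),(3,0),(4,2),(4,0),(5,0),(6,2)],[(0,0),(0,1),(2,2),(2,0),(2,1),(4,2),(4,0),(4,1),(6,2)]):
    A=np.vstack([cols(q,idx)[0] for q,_ in D]);b=np.hstack([p for _,p in D])
    x=np.linalg.lstsq(A,b,rcond=None)[0];print(idx,x.round(4),np.abs(A@x-b).max())
E
```

```text
[(2, 2), (4, 2), (6, 2)] [0.1984 0.6227 0.3227 0.2307] 0.04462339163725218
[(2, 2), (2, 0), (3, 0), (4, 2), (6, 2)] [ 0.1801  0.4825  0.105  -0.0621  0.2548  0.1201] 0.04369252778282215
[(0, 0), (2, 2), (2, 0), (3, 0), (4, 2), (4, 0), (5, 0), (6, 2)] [-0.5709 -0.4981  0.886  -0.1411 -0.6101  0.2001  0.2792 -0.2992  0.0778] 0.018456600418744418
[(0, 0), (0, 1), (2, 2), (2, 0), (2, 1), (4, 2), (4, 0), (4, 1), (6, 2)] [ 3.469e-01  0.000e+00 -1.880e-02  5.634e-01  0.000e+00 -2.690e-02
  3.448e-01  0.000e+00 -4.000e-04  3.151e-01] 1.2212453270876722e-15
```

```bash
cat >> fk.py <<'E'
IDX=[(0,0),(0,1),(2,2),(2,0),(2,1),(4,2),(4,0),(4,1),(6,2)]
X=np.array([.3469,0,-.0188,.5634,0,-.0269,.3448,0,-.0004,.3151])
def fk(q):
    A,M=cols(q,IDX);return A@X,M
def ik(P,Rg,q0,w=.02):
    def f(q):
        p,M=fk(q);return np.r_[(p-P)*10,R.from_matrix(M.T@Rg).as_rotvec()*3,w*(q-q0)*.1]
    o=least_squares(f,np.clip(q0,LO+.06,HI-.06),bounds=(LO+.05,HI-.05));p,M=fk(o.x)
    return o.x,np.linalg.norm(p-P),np.degrees(R.from_matrix(M.T@Rg).magnitude())
def multi(P,Rg,n=25,seed=0,refs=()):
    g=np.random.default_rng(seed);best=[]
    for q0 in list(refs)+list(g.uniform(LO,HI,(n,7))):
        q,e,a=ik(P,Rg,np.array(q0))
        if e<.002 and a<1: best.append((np.min(np.minimum(q-LO,HI-q)[[1,2,3,4,5,6]]),q))
    return sorted(best,key=lambda t:-t[0])
E
cat > mach.py <<'E'
from fk import *
yM=np.array([np.cos(np.radians(83.7)),np.sin(np.radians(83.7)),0]);xM=np.array([yM[1],-yM[0],0]);OM=np.array([.5597,.1705,0])
def m(x,y,z): return OM+xM*x/1e3+yM*y/1e3+np.array([0,0,z/1e3])
Z=np.array([0,0,1.])
def dirM(t,al): # tool approach, tilted t deg from down towards unit vector al
    t=np.radians(t);return np.sin(t)*al-np.cos(t)*Z
E
python3 - <<'E'
from mach import *
for t in(0,10,20,30,40):
  for s in(1,-1):
    a=appr(t);G=tool(a,s*H);b=multi(C-.0045*a,G,20);b2=multi(C-.06*a,G,10)
    print("grasp",t,s,len(b),[(round(x[0],2),x[1].round(2).tolist()) for x in b[:2]],len(b2))
for t in(0,15,40):
  for s in(1,-1):
    a=dirM(t,yM) # hand leans away to -y
    b=multi(m(0,-90,79),tool(a,s*xM),20);print("lay",t,s,len(b),[(round(x[0],2),x[1].round(2).tolist()) for x in b[:2]])
E
```

```text
grasp 0 1 10 [(np.float64(0.75), [0.8, 0.93, -0.71, 1.74, 0.82, 0.79, 0.96]), (np.float64(0.74), [0.79, 0.92, -0.69, 1.74, 0.8, 0.78, 0.97])] 3
grasp 0 -1 11 [(np.float64(0.59), [0.63, 0.86, -0.38, 1.75, 0.5, 0.63, -1.91]), (np.float64(0.56), [0.59, 0.85, -0.32, 1.75, 0.43, 0.6, -1.84])] 7
grasp 10 1 11 [(np.float64(0.63), [0.89, 0.93, -0.83, 1.91, 1.2, 0.67, 0.61]), (np.float64(0.51), [0.95, 0.98, -0.96, 1.9, 1.27, 0.78, 0.57])] 4
grasp 10 -1 11 [(np.float64(0.36), [0.7, 0.84, -0.47, 1.92, 0.92, 0.42, -2.3]), (np.float64(0.27), [0.59, 0.81, -0.28, 1.92, 0.62, 0.31, -2.03])] 7
grasp 20 1 13 [(np.float64(0.49), [0.94, 0.94, -0.86, 2.07, 1.68, 0.6, 0.16]), (np.float64(0.49), [0.9, 0.91, -0.78, 2.07, 1.69, 0.53, 0.14])] 4
grasp 20 -1 5 [(np.float64(0.05), [0.46, 0.79, -0.04, 2.09, 3.43, 0.09, 1.43]), (np.float64(0.05), [0.37, 0.8, 0.12, 2.1, 4.09, 0.17, 0.75])] 4
grasp 30 1 13 [(np.float64(0.34), [0.83, 0.89, -0.62, 2.22, 2.42, 0.54, -0.58]), (np.float64(0.34), [0.83, 0.89, -0.61, 2.22, 2.43, 0.54, -0.59])] 5
grasp 30 -1 7 [(np.float64(0.33), [0.61, 0.83, -0.24, 2.23, 2.95, 0.43, 1.96])
[... 523 characters left out ...]
loat64(0.68), [0.21, 0.98, -0.78, 1.88, 1.03, 0.75, 1.85]), (np.float64(0.67), [0.22, 0.98, -0.8, 1.88, 1.04, 0.76, 1.84])]
lay 15 1 11 [(np.float64(0.51), [0.4, 1.02, -0.86, 1.93, 0.98, 0.55, -1.13]), (np.float64(0.44), [0.47, 1.09, -1.03, 1.92, 1.12, 0.69, -1.24])]
lay 15 -1 15 [(np.float64(0.52), [0.43, 1.05, -0.95, 1.92, 1.06, 0.62, 1.95]), (np.float64(0.46), [0.46, 1.08, -1.01, 1.92, 1.11, 0.68, 1.91])]
lay 40 1 10 [(np.float64(0.32), [0.68, 1.2, -0.99, 1.92, 0.59, 0.36, -0.52]), (np.float64(0.31), [0.74, 1.29, -1.16, 1.92, 0.91, 0.49, -0.82])]
lay 40 -1 14 [(np.float64(0.26), [0.46, 1.04, -0.54, 1.93, -0.73, 0.36, -2.4]), (np.float64(0.23), [0.77, 1.34, -1.24, 1.92, 1.01, 0.57, 2.24])]
```

```bash
python3 - <<'E'
from mach import *
q=r.get_state()["q"];print("s now",np.sign(fk(q)[1][:,1]@H))
for t in(0,8,14):
  for s in(1,-1):
    a=appr(t)
    for h in(.06,.006):
      x,e,g=ik(C-h*a,tool(a,s*H),q,1);print(t,s,h,x.round(2),round(e,4),round(g,2))
a=appr(8);plan(C-.07*a,tool(a,H))
E
```

```text
s now -1.0
0 1 0.06 [ 0.56  0.76 -0.27  1.73  0.29  0.69  1.42] 0.0005 0.17
0 1 0.006 [ 0.55  0.84 -0.24  1.76  0.34  0.58  1.38] 0.0005 0.17
0 -1 0.06 [ 0.15  0.81  0.48  1.75 -0.55  0.71 -0.94] 0.0005 0.17
0 -1 0.006 [ 0.17  0.89  0.45  1.78 -0.63  0.61 -0.87] 0.0005 0.17
8 1 0.06 [ 0.58  0.72 -0.27  1.88  0.39  0.45  1.33] 0.0004 0.16
8 1 0.006 [ 0.55  0.81 -0.22  1.89  0.44  0.34  1.28] 0.0004 0.16
8 -1 0.06 [ 0.19  0.75  0.41  1.91 -0.69  0.48 -0.77] 0.0004 0.16
8 -1 0.006 [ 0.23  0.84  0.33  1.91 -0.79  0.38 -0.69] 0.0004 0.15
14 1 0.06 [ 0.57  0.69 -0.22  2.    0.48  0.24  1.24] 0.0004 0.15
14 1 0.006 [ 0.51  0.79 -0.14  1.99  0.53  0.14  1.19] 0.0003 0.14
14 -1 0.06 [ 0.28  0.71  0.26  2.02 -0.85  0.28 -0.6 ] 0.0004 0.14
14 -1 0.006 [ 0.35  0.8   0.14  2.   -0.95  0.17 -0.5 ] 0.0003 0.1
clock 2.22 rot deg [ -0.8 -14.2   0.7] d world cm [ 0.64  1.21 -1.03] d tool now cm [ 1.07 -1.33  0.16] after turn [ 1.05 -1.35 -0.12] N 3 q [ 0.53  0.64 -0.07  2.1  -1.    0.04 -0.4 ]
 turn [-0.26, -4.73, 0.23] shift [0.36, -0.45, 0.02]
 turn [-0.26, -4.73, 0.23] shift [0.36, -0.45, -0.01]
 turn [-0.26, -4.73, 0.23] shift [0.35, -0.45, -0.04]
```

Emit:
drive_tool([
  [[0, -7, 0], [-2, 0, 0], 4.8],
  [[0, -7, 0], [-2, 0, 0], 4.8],
  [[-7, 0, 0], [0, 0, 0], 4.8],
  [[-7, 0, 0], [0, 0, 0], 4.8],
  [[-7, 0, 0], [0, 0, 0], 4.8],
  [[-7, 0, 0], [0, 0, 0], 4.8],
  [[-7, 0, 0], [0, 0, 0], 4.8],
  [[-7, 0, 0], [0, 0, 0], 4.8],
  [[-7, 0, 0], [0, 0, 0], 4.8],
  [[-7, 0, 0], [0, 0, 0], 4.8],
  [[-7, 0, 0], [0, 0, 0], 4.8],
  [[-7, 0, 0], [0, 0, 0], 4.8],
])

```text
clock: 3.22
tool_pos: [0.5045, -0.29, 0.1916]
eef_rot: [0.704, 0.25, -0.549, 0.375]
contact_force: [-0.1, 0.0, -0.3]
opening: 0.542
```

Emit:
drive_tool([
  [[-7, 0, 0], [0, 0, 0], 4.8],
  [[-7, 0, 0], [0, 0, 0], 4.8],
  [[-7, 0, 0], [0, 0, 0], 4.8],
  [[-7, 0, 0], [0, 0, 0], 4.8],
  [[-7, 0, 0], [0, 0, 0], 4.8],
  [[-7, 0, 0], [0, 0, 0], 4.8],
  [[-7, 0, 0], [0, 0, 0], 4.8],
  [[-7, 0, 0], [0, 0, 0], 4.8],
  [[-7, 0, 0], [0, 0, 0], 4.8],
  [[-7, 0, 0], [0, 0, 0], 4.8],
  [[-7, 0, 0], [0, 0, 0], 4.8],
  [[-7, 0, 0], [0, 0, 0], 4.8],
])

```text
clock: 4.22
tool_pos: [0.5045, -0.29, 0.1916]
eef_rot: [0.272, 0.553, -0.24, 0.75]
contact_force: [0.8, 0.2, 0.5]
opening: 0.547
```

```bash
python3 - <<'E'
from mach import *
for t in (8,15):
  a=appr(t);plan(C-.07*a,tool(a,H))
E
```

```text
clock 4.22 rot deg [-26.2   7.7  -3.1] d world cm [ 1.36  1.15 -1.43] d tool now cm [ 1.67  1.54 -0.17] after turn [1.55 1.49 0.76] N 5 q [ 0.61  0.64 -0.2   2.01  0.23  0.23  1.07]
 turn [-5.25, 1.54, -0.62] shift [0.33, 0.31, 0.0]
 turn [-5.25, 1.54, -0.62] shift [0.33, 0.32, 0.04]
 turn [-5.25, 1.54, -0.62] shift [0.32, 0.31, 0.08]
 turn [-5.25, 1.54, -0.62] shift [0.32, 0.31, 0.12]
 turn [-5.25, 1.54, -0.62] shift [0.31, 0.3, 0.15]
clock 4.22 rot deg [-26.4   0.8  -1.5] d world cm [ 0.55  1.39 -1.6 ] d tool now cm [ 1.6   1.17 -0.93] after turn [ 1.58  1.49 -0.29] N 5 q [ 0.61  0.64 -0.2   2.01  0.23  0.23  1.07]
 turn [-5.27, 0.17, -0.3] shift [0.32, 0.25, -0.16]
 turn [-5.27, 0.17, -0.3] shift [0.32, 0.27, -0.14]
 turn [-5.27, 0.17, -0.3] shift [0.32, 0.28, -0.11]
 turn [-5.27, 0.17, -0.3] shift [0.32, 0.29, -0.09]
 turn [-5.27, 0.17, -0.3] shift [0.32, 0.3, -0.06]
```

Emit:
drive_tool([
  [[-5.3, 0.2, -0.3], [0.3, 0.3, -0.1], 4.8],
  [[-5.3, 0.2, -0.3], [0.3, 0.3, -0.1], 4.8],
  [[-5.3, 0.2, -0.3], [0.3, 0.3, -0.1], 4.8],
  [[-5.3, 0.2, -0.3], [0.3, 0.3, -0.1], 4.8],
  [[-5.3, 0.2, -0.3], [0.3, 0.3, 0], 4.8],
  [[0, 0, 0], [0, 0, 0], 4.8],
])

```text
clock: 4.72
tool_pos: [0.5138, -0.275, 0.1771]
eef_rot: [0.089, 0.604, -0.114, 0.784]
contact_force: [0.0, -0.7, -0.0]
opening: 0.549
```

```bash
python3 - <<'E'
from mach import *
a=appr(15);plan(C-.07*a,tool(a,H))
q=r.get_state()["q"]
for t in(15,20,25,30):
    a=appr(t)
    for w in(1,.1):
        x,e,g=ik(C-.006*a,tool(a,H),q,w);print(t,x.round(2),round(e,4),round(g,2))
s=snap("wrist","pics/w3.png")
v=s["color"][:,:,::-1].copy();
for k in(-.1,0,.1): cv2.circle(v,tuple(int(q) for q in proj(s,C+k*U)),3,(0,255,0),1)
cv2.imwrite("pics/w3b.png",v)
hsv=cv2.cvtColor(s["color"],cv2.COLOR_RGB2HSV);m_=cv2.inRange(hsv,(3,120,70),(14,255,255))
for c in cv2.findContours(m_,0,1)[0]:
    if cv2.contourArea(c)>300: print(cv2.minAreaRect(c),cv2.boundingRect(c))
for k in(-.1,0,.1): print(proj(s,C+k*U).round(1))
E
```

```text
clock 4.72 rot deg [ 0.  -0.2 -0.1] d world cm [-0.38 -0.1  -0.15] d tool now cm [ 0.06 -0.2  -0.36] after turn [ 0.05 -0.2  -0.36] N 1 q [ 0.57  0.67 -0.22  2.01  0.44  0.24  1.28]
 turn [0.01, -0.18, -0.09] shift [0.05, -0.2, -0.36]
15 [ 0.5   0.79 -0.11  2.01  0.46  0.1   1.26] 0.0001 0.04
15 [ 0.5   0.79 -0.11  2.01  0.46  0.09  1.26] 0.0 0.0
20 [ 0.57  0.79 -0.21  2.04  1.31  0.09  0.44] 0.0063 2.34
20 [ 0.84  0.87 -0.67  2.07  1.71  0.44  0.1 ] 0.0 0.01
25 [ 0.98  0.96 -0.91  2.13  1.9   0.65 -0.02] 0.0014 0.53
25 [ 0.99  0.97 -0.94  2.14  1.92  0.68 -0.04] 0.0 0.01
30 [ 1.06  1.06 -1.08  2.2   2.05  0.83 -0.11] 0.0012 0.46
30 [ 1.07  1.07 -1.09  2.21  2.07  0.85 -0.12] 0.0 0.0
((255.0, 332.0), (32.0, 44.0), 90.0) (233, 316, 45, 33)
((254.5, 186.0), (204.0, 43.0), 90.0) (233, 84, 44, 205)
[253.7  89.7]
[253.6 205.8]
[253.6 337.5]
```

View pics/w3b.png

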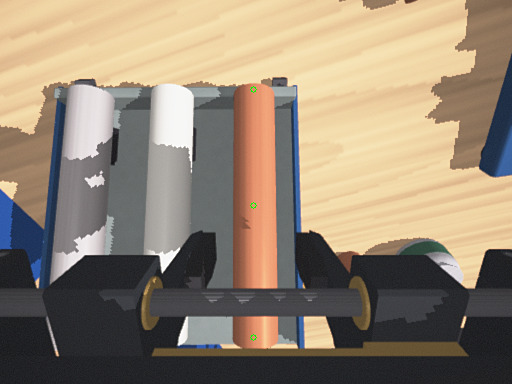

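```bash
python3 - <<'E'
from mach import *
a=appr(10);plan(C-.0065*a,tool(a,H),6)
E
```

```text
clock 4.77 rot deg [-0.2  4.8 -0.1] d world cm [ 1.26 -0.55 -6.28] d tool now cm [ 6.42 -0.17 -0.29] after turn [ 6.42 -0.16  0.25] N 6 q [ 0.57  0.67 -0.22  2.01  0.44  0.24  1.27]
 turn [-0.04, 0.8, -0.01] shift [1.07, -0.03, -0.03]
 turn [-0.04, 0.8, -0.01] shift [1.07, -0.03, -0.02]
 turn [-0.04, 0.8, -0.01] shift [1.07, -0.03, -0.0]
 turn [-0.04, 0.8, -0.01] shift [1.07, -0.03, 0.01]
 turn [-0.04, 0.8, -0.01] shift [1.07, -0.03, 0.03]
 turn [-0.04, 0.8, -0.01] shift [1.07, -0.03, 0.04]
```

Emit:
drive_tool([
  [[0, 0.8, 0], [1.1, 0, 0], 4.8],
  [[0, 0.8, 0], [1.1, 0, 0], 4.8],
  [[0, 0.8, 0], [1.1, -0.1, 0], 4.8],
  [[0, 0.8, 0], [1.1, 0, 0], 4.8],
  [[0, 0.8, 0], [1, 0, 0], 4.8],
  [[0, 0.8, 0], [1, -0.1, 0], 4.8],
  [[0, 0, 0], [0, 0, 0], 4.8],
])

```text
clock: 5.35
tool_pos: [0.5281, -0.2805, 0.1123]
eef_rot: [0.095, 0.637, -0.111, 0.757]
contact_force: [0.2, 0.3, 0.4]
opening: 0.543
```

```bash
python3 - <<'E'
from mach import *
a=appr(10);plan(C-.0065*a,tool(a,H),1)
E
```

```text
clock 5.35 rot deg [-0.1 -0.1 -0.1] d world cm [-0.18 -0.04  0.21] d tool now cm [-0.24 -0.09 -0.12] after turn [-0.24 -0.09 -0.12] N 1 q [ 0.54  0.81 -0.2   1.92  0.45  0.28  1.27]
 turn [-0.1, -0.15, -0.09] shift [-0.24, -0.09, -0.12]
```

Emit:
drive_tool([
  [[0, 0, 0], [-0.2, -0.1, -0.1], 4.8],
  [[0, 0, 0], [0, 0, 0], 3],
  [[0, 0, 0], [0, 0, 0], 3],
  [[0, 0, 0], [0, 0, 0], 3],
  [[0, 0, 0], [0, 0, 0], 3],
  [[0, 0, 0], [0, 0, 0], 3],
], force=35)

```text
clock: 5.85
tool_pos: [0.5268, -0.2799, 0.117]
eef_rot: [0.094, 0.635, -0.111, 0.758]
contact_force: [-0.9, 4.8, 3.9]
opening: 0.385
```

```bash
python3 - <<'E'
from mach import *
p=r.get_state()["tool_pos"];a=appr(10)
plan(p+.08*NN,tool(a,H),4)
q=r.get_state()["q"]
for w in(1,.1):
    L=tool(dirM(30,yM),xM)
    x,e,g=ik(m(0,-90,75+6),L,q,w);print(x.round(2),e,g)
    x,e,g=ik(m(0,-90,200),L,q,w);print(x.round(2),e,g)
E
```

```text
clock 5.85 rot deg [-0.   0.1 -0.1] d world cm [-4.93  1.48  6.13] d tool now cm [-6.93  0.02 -3.99] after turn [-6.93 -0.   -4.  ] N 4 q [ 0.55  0.8  -0.2   1.93  0.44  0.28  1.28]
 turn [-0.01, 0.01, -0.03] shift [-1.73, 0.0, -1.0]
 turn [-0.01, 0.01, -0.03] shift [-1.73, 0.0, -1.0]
 turn [-0.01, 0.01, -0.03] shift [-1.73, 0.0, -1.0]
 turn [-0.01, 0.01, -0.03] shift [-1.73, -0.0, -1.0]
[ 0.34  0.96 -0.49  1.95 -0.47  0.29  0.4 ] 0.00019360489261074844 0.06044079789880203
[ 0.31  0.74 -0.42  1.91 -0.49  0.53  0.31] 0.00023717666366699765 0.07092697824457551
[ 0.34  0.96 -0.49  1.95 -0.47  0.29  0.4 ] 1.9392559855746586e-06 0.0006054933187603572
[ 0.31  0.74 -0.42  1.91 -0.49  0.53  0.31] 2.378607072295322e-06 0.0007119784070309092
```

Emit:
drive_tool([
  [[0, 0, 0], [-0.8, 0, -0.5], 3],
  [[0, 0, 0], [-1.2, 0, -0.7], 3],
  [[0, 0, 0], [-1.7, 0, -1], 3],
  [[0, 0, 0], [-1.7, 0, -1], 3],
  [[0, 0, 0], [-1.7, 0, -1], 3],
  [[0, 0, 0], [-2, 0, 0.3], 3],
  [[0, 0, 0], [-2, 0, 0.3], 3],
  [[0, 0, 0], [-2, 0, 0.3], 3],
  [[0, 0, 0], [0, 0, 0], 3],
])

```text
clock: 6.6
tool_pos: [0.4737, -0.2671, 0.2437]
eef_rot: [0.094, 0.633, -0.113, 0.76]
contact_force: [-0.1, 0.1, -3.1]
opening: 0.386
```

```bash
python3 - <<'E'
from mach import *
plan(m(0,-90,220),tool(dirM(30,yM),xM),20)
s=snap("scene","pics/s1.png");t=snap("top","pics/t1.png")
a=cv2.resize(s["color"][60:260,100:400,::-1],None,fx=1.33,fy=1.33);b=cv2.resize(t["color"][60:300,200:460,::-1],None,fx=1.33,fy=1.33)
o=np.zeros((max(a.shape[0],b.shape[0]),a.shape[1]+b.shape[1],3),np.uint8);o[:a.shape[0],:a.shape[1]]=a;o[:b.shape[0],a.shape[1]:]=b;cv2.imwrite("pics/st1.png",o)
E
```

```text
clock 6.6 rot deg [79.6 33.6 13.8] d world cm [ 7.61 34.82 -2.37] d tool now cm [ 1.77 35.53 -3.22] after turn [ 19.77   3.75 -29.51] N 20 q [ 0.67  0.54 -0.35  1.98  0.36  0.49  1.36]
 turn [3.98, 1.68, 0.69] shift [0.12, 1.76, -0.28]
 turn [3.98, 1.68, 0.69] shift [0.15, 1.73, -0.4]
 turn [3.98, 1.68, 0.69] shift [0.18, 1.7, -0.51]
 turn [3.98, 1.68, 0.69] shift [0.22, 1.66, -0.62]
 turn [3.98, 1.68, 0.69] shift [0.26, 1.61, -0.73]
 turn [3.98, 1.68, 0.69] shift [0.3, 1.55, -0.83]
 turn [3.98, 1.68, 0.69] shift [0.34, 1.49, -0.93]
 turn [3.98, 1.68, 0.69] shift [0.39, 1.41, -1.02]
 turn [3.98, 1.68, 0.69] shift [0.44, 1.34, -1.1]
 turn [3.98, 1.68, 0.69] shift [0.49, 1.25, -1.18]
 turn [3.98, 1.68, 0.69] shift [0.54, 1.16, -1.25]
 turn [3.98, 1.68, 0.69] shift [0.59, 1.06, -1.31]
 turn [3.98, 1.68, 0.69] shift [0.64, 0.96, -1.36]
 turn [3.98, 1.68, 0.69] shift [0.69, 0.86, -1.4]
 turn [3.98, 1.68, 0.69] shift [0.74, 0.75, -1.44]
 turn [3.98, 1.68, 0.69] shift [0.79, 0.64, -1.46]
 turn [3.98, 1.68, 0.69] shift [0.84, 0.53, -1.48]
 turn [3.98, 1.68, 0.69] shift [0.89, 0.42, -1.49]
 turn [3.98, 1.68, 0.69] shift [0.94, 0.3, -1.49]
 turn [3.98, 1.68, 0.69] shift [0.99, 0.19, -1.48]
```

View pics/st1.png

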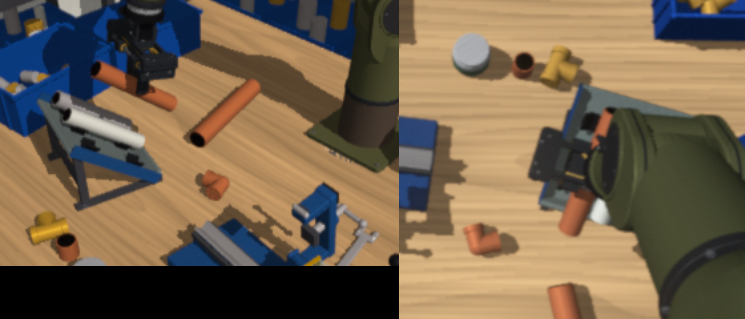

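Emit:
drive_tool([
  [[4, 1.7, 0.7], [0.1, 1.8, -0.3], 3],
  [[4, 1.7, 0.7], [0.1, 1.7, -0.4], 3],
  [[4, 1.7, 0.7], [0.2, 1.7, -0.5], 3],
  [[4, 1.7, 0.7], [0.2, 1.7, -0.6], 3],
  [[4, 1.7, 0.7], [0.3, 1.6, -0.7], 3],
  [[4, 1.7, 0.7], [0.3, 1.6, -0.8], 3],
  [[4, 1.7, 0.7], [0.3, 1.5, -0.9], 3],
  [[4, 1.7, 0.7], [0.4, 1.4, -1], 3],
  [[4, 1.7, 0.7], [0.4, 1.3, -1.1], 3],
  [[4, 1.7, 0.7], [0.5, 1.3, -1.2], 3],
  [[4, 1.7, 0.7], [0.5, 1.2, -1.2], 3],
  [[4, 1.7, 0.7], [0.6, 1.1, -1.3], 3],
])

```text
clock: 7.7
tool_pos: [0.5067, -0.0541, 0.2202]
eef_rot: [0.456, 0.648, -0.289, 0.538]
contact_force: [-0.1, -0.0, -2.1]
opening: 0.384
```

```bash
python3 - <<'E'
from mach import *
plan(m(0,-90,180),tool(dirM(30,yM),xM),9)
E
```

```text
clock 7.7 rot deg [31.3 12.9  5.9] d world cm [ 4.32 13.51 -4.02] d tool now cm [ 7.62  9.07 -8.78] after turn [ 10.44   2.81 -10.03] N 9 q [ 0.38  0.63 -0.32  1.9  -0.15  0.68  0.69]
 turn [3.48, 1.43, 0.66] shift [0.88, 0.94, -1.01]
 turn [3.48, 1.43, 0.66] shift [0.92, 0.86, -1.05]
 turn [3.48, 1.43, 0.66] shift [0.95, 0.79, -1.07]
 turn [3.48, 1.43, 0.66] shift [0.99, 0.71, -1.09]
 turn [3.48, 1.43, 0.66] shift [1.03, 0.63, -1.11]
 turn [3.48, 1.43, 0.66] shift [1.06, 0.55, -1.12]
 turn [3.48, 1.43, 0.66] shift [1.09, 0.47, -1.12]
 turn [3.48, 1.43, 0.66] shift [1.13, 0.39, -1.12]
 turn [3.48, 1.43, 0.66] shift [1.16, 0.31, -1.11]
```

Emit:
drive_tool([
  [[3.5, 1.4, 0.7], [0.9, 0.9, -1], 3],
  [[3.5, 1.4, 0.7], [0.9, 0.9, -1.1], 3],
  [[3.5, 1.4, 0.7], [0.9, 0.8, -1.1], 3],
  [[3.5, 1.4, 0.7], [1, 0.7, -1.1], 3],
  [[3.5, 1.4, 0.7], [1, 0.6, -1.1], 3],
  [[3.5, 1.4, 0.7], [1.1, 0.5, -1.1], 3],
  [[3.5, 1.4, 0.6], [1.1, 0.5, -1.1], 3],
  [[3.5, 1.4, 0.6], [1.1, 0.4, -1.1], 3],
  [[3.5, 1.5, 0.6], [1.1, 0.3, -1.1], 3],
  [[0, 0, 0], [0, 0, 0], 3],
])

```text
clock: 8.53
tool_pos: [0.5407, 0.0827, 0.177]
eef_rot: [0.644, 0.578, -0.373, 0.334]
contact_force: [-0.3, 0.2, -2.0]
opening: 0.383
```

```bash
python3 - <<'E'
from mach import *
plan(m(0,-90,180),tool(dirM(30,yM),xM),1)
s=snap("scene","pics/s2.png");t=snap("top","pics/t2.png");w=snap("wrist","pics/w4.png")
a=cv2.resize(s["color"][140:320,200:430,::-1],(400,313),interpolation=cv2.INTER_CUBIC);b=cv2.resize(w["color"][:,:,::-1],(400,300))
o=np.zeros((313,800,3),np.uint8);o[:,:400]=a;o[:300,400:]=b;cv2.imwrite("pics/sw2.png",o)
E
```

```text
clock 8.53 rot deg [0.  0.1 0.1] d world cm [ 0.92 -0.17  0.3 ] d tool now cm [-0.3   0.93 -0.09] after turn [-0.29  0.93 -0.09] N 1 q [ 0.3   0.77 -0.41  1.95 -0.54  0.47  0.38]
 turn [0.04, 0.09, 0.06] shift [-0.29, 0.93, -0.09]
```

View pics/sw2.png

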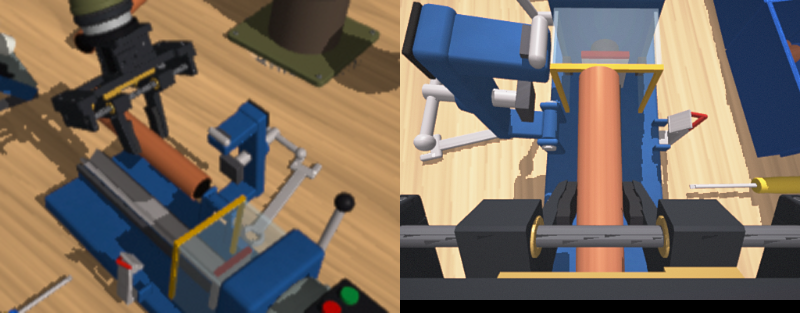

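The tube is held over the groove and nearly level. In the wrist view it runs along (600,70)→(600,270), the guard's yellow bar is at (555–662,67), the red stop edge at (605,55), the yoke pad at (410,35), and the yoke is open on the robot's side. I'll measure the tube's axis and re-check the machine.

```bash
python3 - <<'E'
from mach import *
w=load("pics/w4.npy");s=load("pics/s2.npy")
def cop(S,box):
    hsv=cv2.cvtColor(S["color"],cv2.COLOR_RGB2HSV);k=cv2.inRange(hsv,(2,100,60),(15,255,255));z=np.zeros_like(k);x0,y0,x1,y1=box;z[y0:y1,x0:x1]=k[y0:y1,x0:x1]
    return max(cv2.findContours(z,0,1)[0],key=cv2.contourArea)
# wrist: per-row edges
def plane_from_edges(S,box,byrow=True):
    c=cop(S,box);mk=np.zeros(S["color"].shape[:2],np.uint8);cv2.drawContours(mk,[c],-1,1,-1)
    if byrow:
        v=np.arange(box[1]+3,box[3]-3);L=[];Rr=[]
        for y in v:
            u=np.nonzero(mk[y])[0]
            if len(u)>5: L.append((u[0]-.5,y));Rr.append((u[-1]+.5,y))
        out=[]
        for E in(np.array(L),np.array(Rr)):
            k=np.polyfit(E[:,1],E[:,0],1);ya,yb=E[0,1],E[-1,1];out.append(((np.polyval(k,ya),ya),(np.polyval(k,yb),yb)))
        return out,c
    return None,c
def pl(S,a,b):
    o,d1=ray(S,*a);_,d2=ray(S,*b);n=np.cross(d1,d2);n/=np.linalg.norm(n);return n,n@o,o
(e,_)=plane_from_edges(w,(200,95,330,225))
print("wrist edges",np.round(e,1).tolist())
n1,c1,o=pl(w,*e[0]);n2,c2,_=pl(w,*e[1])
# axis bisecting planes: line at dist r from both tangent planes
if n1@( ray(w,255,200)[1])<0:n1,c1=-n1,-c1
mid=ray(w,np.mean([e[0][0][0],e[1][0][0]]),150)[1]
n1*=np.sign(n1@mid);n2*=np.sign(n2@mid);c1=n1@o;c2=n2@o
d=np.cross(n1,n2);d/=np.linalg.norm(d)
p=np.linalg.solve(np.array([n1,n2,d]),[c1+.0175,c2+.0175,d@np.array(w["st"]["tool_pos"])])
d*=np.sign(d@yM)
rel=p-OM;print("axis near TCP machine x,y,z mm",(rel@xM*1e3).round(1),(rel@yM*1e3).round(1),(p[2]*1e3).round(1),"dir x,y,z",(d@xM).round(3),(d@yM).round(3),d[2].round(3))
tp=np.array(w["st"]["tool_pos"])-OM;print("TCP machine",tp@xM*1e3,tp@yM*1e3,tp[2]*1e3)
hsv=cv2.cvtColor(w["color"],cv2.COLOR_RGB2HSV);k=cv2.inRange(hsv,(20,130,110),(30,255,255));k[150:]=0;k[:,:180]=0;k[:,360:]=0
ys,xs=np.nonzero(k);print("yellow",xs.min(),xs.max(),ys.min(),[ (x,ys[xs==x].min()) for x in(xs.min()+3,xs.max()-3)])
for a in((xs.min(),ys[xs<=xs.min()+6].min()),(xs.max()+1,ys[xs>=xs.max()-6].min())):
    g=onz(w,*a,.140)-OM;print("guard corner machine",g@xM*1e3,g@yM*1e3)
print("pred guard corners",proj(w,m(-59,40,140)),proj(w,m(59,40,140)),"stop",proj(w,m(-30,80,106)),proj(w,m(30,80,106)))
k=cv2.inRange(hsv,(0,130,90),(8,255,255))|cv2.inRange(hsv,(172,130,90),(180,255,255));k[100:]=0;k[:,:200]=0;k[:,330:]=0
ys,xs=np.nonzero(k);print("red",xs.min(),xs.max(),ys.min(),ys.max()) if len(xs) else None
# far end of tube from scene
c=cop(s,(200,140,360,280));rc=cv2.minAreaRect(c);print("scene tube",rc,cv2.boundingRect(c));b=cv2.boxPoints(rc)
print([proj(s,p+d*t).round(1).tolist() for t in(-.1,.1)])
E
```

```text
wrist edges [[[228.9, 98.0], [227.0, 221.0]], [[280.0, 98.0], [283.6, 221.0]]]
axis near TCP machine x,y,z mm -6.7 -91.5 166.7 dir x,y,z -0.01 1.0 -0.001
TCP machine -8.139281893025748 -91.53609027765323 177.97294595009708
yellow 192 337 81 [(np.int64(195), np.int64(82)), (np.int64(334), np.int64(83))]
guard corner machine -58.45016118088277 43.998768509829276
guard corner machine 59.8418735319406 44.41008028533611
pred guard corners [191.05753845  86.39688338] [337.30135126  86.84570049] stop [231.63427612  70.94822965] [294.00587122  71.14313136]
red 231 279 86 99
scene tube ((293.7707214355469, 228.00511169433594), (65.79345703125, 18.362735748291016), 40.36453628540039) (271, 203, 52, 53)
[[253.1, 198.6], [312.7, 247.1]]
```

Emit:
drive_tool([
  [[0.5, 0, 0.3], [0, 0.4, 0], 3],
  [[0, 0, 0], [0.6, 0.3, 0.35], 3],
  [[0, 0, 0], [0.8, 0, 0.45], 3],
  [[0, 0, 0], [0.8, 0, 0.45], 3],
  [[0, 0, 0], [0.8, 0, 0.45], 3],
  [[0, 0, 0], [0.8, 0, 0.45], 3],
  [[0, 0, 0], [0.8, 0, 0.45], 3],
  [[0, 0, 0], [0.8, 0, 0.45], 3],
  [[0, 0, 0], [0.8, 0, 0.45], 3],
  [[0, 0, 0], [0.5, 0, 0.3], 3],
  [[0, 0, 0], [0, 0, 0], 3],
])

```text
clock: 9.6
tool_pos: [0.5495, 0.0806, 0.1009]
eef_rot: [0.648, 0.574, -0.374, 0.333]
contact_force: [-0.2, 0.2, -1.2]
opening: 0.383
```

```bash
cat > ax.py <<'E'
from mach import *
def axis(w,v0,v1,u0=150,u1=360):
    hsv=cv2.cvtColor(w["color"],cv2.COLOR_RGB2HSV);k=cv2.inRange(hsv,(2,100,60),(15,255,255));z=np.zeros_like(k);z[v0:v1,u0:u1]=k[v0:v1,u0:u1]
    c=max(cv2.findContours(z,0,1)[0],key=cv2.contourArea);mk=np.zeros_like(k);cv2.drawContours(mk,[c],-1,1,-1)
    E=[(y,np.nonzero(mk[y])[0]) for y in range(v0+3,v1-3)];E=[(y,u[0]-.5,u[-1]+.5) for y,u in E if len(u)>5];E=np.array(E)
    N=[];o=w["wc"][:3,3];mid=ray(w,E[0,1:].mean(),E[0,0])[1]
    for j in(1,2):
        kk=np.polyfit(E[:,0],E[:,j],1);n=np.cross(ray(w,np.polyval(kk,v0),v0)[1],ray(w,np.polyval(kk,v1),v1)[1]);n/=np.linalg.norm(n);N.append(n*np.sign(n@mid))
    d=np.cross(*N);d/=np.linalg.norm(d);d*=np.sign(d@yM)
    p=np.linalg.solve(np.array([*N,d]),[N[0]@o+.0175,N[1]@o+.0175,d@np.array(w["st"]["tool_pos"])])
    f=lambda p:np.round([(p-OM)@xM*1e3,(p-OM)@yM*1e3,p[2]*1e3],1)
    print("axis near TCP (machine mm)",f(p),"dir",np.round([d@xM,d@yM,d[2]],3),"TCP",f(np.array(w["st"]["tool_pos"])),"E rows",E[0],E[-1])
    return p,d
E
python3 - <<'E'
from ax import *
w=snap("wrist","pics/w5.png");axis(w,120,222)
st=r.get_state();print(st["clock"],st["contact_force"].round(2),st["moment"].round(2),st["opening"],st["q"].round(2))
E
```

```text
axis near TCP (machine mm) [  0.9 -90.5  90.9] dir [ 0.004  1.    -0.002] TCP [ -0.2 -90.5 100.9] E rows [123.  228.5 280.5] [218.  226.5 283.5]
9.65 [-0.5   0.6  -2.98] [-0.78  0.02  0.02] 0.3856523893104549 [ 0.32  0.91 -0.45  1.96 -0.55  0.32  0.44]
```

Emit:
drive_tool([
  [[0, 0, 0], [0.35, 0, 0.2], 3],
  [[0, 0, 0], [0.35, 0, 0.2], 3],
  [[0, 0, 0], [0.25, 0, 0.15], 3],
  [[0, 0, 0], [0, 0, 0], 3],
])

```text
clock: 9.98
tool_pos: [0.5501, 0.0807, 0.091]
eef_rot: [0.648, 0.573, -0.373, 0.334]
contact_force: [-0.4, -0.2, -1.9]
opening: 0.387
```

Emit:
drive_tool([
  [[0, 0, 0], [0.17, 0, 0.1], 3],
  [[0, 0, 0], [0, 0, 0], 3],
])

```text
clock: 10.15
tool_pos: [0.5502, 0.0807, 0.0893]
eef_rot: [0.648, 0.573, -0.373, 0.334]
contact_force: [-0.9, 0.3, -2.5]
opening: 0.386
```

Emit:
drive_tool([
  [[0, 0, 0], [0.17, 0, 0.1], 3],
  [[0, 0, 0], [0, 0, 0], 3],
])

```text
clock: 10.32
tool_pos: [0.5503, 0.0807, 0.0874]
eef_rot: [0.648, 0.573, -0.373, 0.334]
contact_force: [-0.3, 0.2, -2.8]
opening: 0.383
```

Emit:
drive_tool([
  [[0, 0, 0], [0.13, 0, 0.08], 3],
  [[0, 0, 0], [0, 0, 0], 3],
])

```text
clock: 10.48
tool_pos: [0.5504, 0.0808, 0.0863]
eef_rot: [0.649, 0.573, -0.373, 0.334]
contact_force: [-0.5, -0.9, 0.7]
opening: 0.388
```

Emit:
drive_tool([
  [[0, 0, 0], [0.1, 0, 0.06], 3],
  [[0, 0, 0], [0, 0, 0], 3],
])

```text
clock: 10.65
tool_pos: [0.5503, 0.0808, 0.0862]
eef_rot: [0.649, 0.573, -0.372, 0.334]
contact_force: [-3.5, -3.2, 10.0]
opening: 0.387
```

```bash
python3 - <<'E'
from ax import *
w=snap("wrist","pics/w6.png");axis(w,120,222)
st=r.get_state();print(st["clock"],st["contact_force"].round(2),st["moment"].round(2),st["opening"])
s=snap("scene","pics/s3.png")
a=cv2.resize(s["color"][160:300,215:380,::-1],(495,420),interpolation=cv2.INTER_CUBIC);cv2.imwrite("pics/s3b.png",a)
for x in(-200,): print(proj(s,m(0,-200,64)),proj(s,m(0,-190,75)),proj(s,m(0,10,75)))
E
```

```text
axis near TCP (machine mm) [  2.  -90.1  74.7] dir [0.001 1.    0.01 ] TCP [  0.5 -90.2  86.2] E rows [123.  228.5 280.5] [218.  226.5 283.5]
10.7 [-3.08 -4.23  9.9 ] [-0.21  0.26  0.22] 0.38595004070559313
[249.48438584 227.79656325] [251.90684679 226.96040873] [307.33544378 276.32854083]
```

Contact force is +10 N and the tube axis is at z 74.7 mm, so it is seated in the V. Releasing.

Emit:
drive_tool([
  [[0, 0, 0], [-0.1, 0, -0.05], 3],
  [[0, 0, 0], [0, 0, 0], 3.8],
  [[0, 0, 0], [0, 0, 0], 4.5],
  [[0, 0, 0], [0, 0, 0], 5.5],
  [[0, 0, 0], [0, 0, 0], 5.5],
  [[0, 0, 0], [-1, 0, 0], 5.5],
  [[0, 0, 0], [-2, 0, 0], 5.5],
  [[0, 0, 0], [-3, 0, 0], 5.5],
  [[0, 0, 0], [-3, 0, 0], 5.5],
  [[0, 0, 0], [0, 0, 0], 5.5],
])

```text
clock: 11.58
tool_pos: [0.547, 0.0324, 0.1679]
eef_rot: [0.65, 0.57, -0.373, 0.337]
contact_force: [0.8, 0.2, 0.1]
opening: 0.622
```

```bash
python3 - <<'E'
from ax import *
w=snap("wrist","pics/w7.png");st=r.get_state();print(st["clock"],st["contact_force"].round(2),st["q"].round(2),st["opening"]);axis(w,150,250)
s=snap("scene","pics/s4.png")
a=cv2.resize(s["color"][160:310,210:375,::-1],(440,400),interpolation=cv2.INTER_CUBIC);b=cv2.resize(w["color"][:,:,::-1],(360,270));o=np.zeros((400,800,3),np.uint8);o[:,:440]=a;o[:270,440:]=b;cv2.imwrite("pics/sw4.png",o)
# push pose: closed fingers behind the free end
for lean in(0,15,30):
    P=tool(dirM(lean,yM),xM)
    print(lean,[ (q.round(2).tolist(),round(e,4)) for q,e,g in (ik(m(0,-210,82),P,st["q"],.3),ik(m(0,-128,82),P,st["q"],.3))])
E
```

```text
11.6333 [-0.07  0.08 -0.15] [ 0.38  0.79 -0.41  1.93 -0.51  0.49  0.43] 0.6261919290144365
axis near TCP (machine mm) [  -1.5 -137.4   71.6] dir [0.006 1.    0.013] TCP [   2.5 -138.6  167.9] E rows [153.  230.5 265.5] [246.  229.5 267.5]
0 [([-0.11, 0.85, 0.15, 1.96, -0.34, 0.35, 0.21], np.float64(0.0)), ([-0.27, 0.86, 0.18, 1.93, -0.37, 0.38, 0.09], np.float64(0.0))]
15 [([0.23, 0.86, -0.16, 1.95, -0.4, 0.37, 0.39], np.float64(0.0)), ([0.08, 0.86, -0.15, 1.95, -0.46, 0.33, 0.3], np.float64(0.0))]
30 [([0.51, 0.95, -0.41, 1.9, -0.45, 0.45, 0.56], np.float64(0.0)), ([0.39, 0.95, -0.45, 1.94, -0.51, 0.34, 0.49], np.float64(0.0))]
```

View pics/sw4.png

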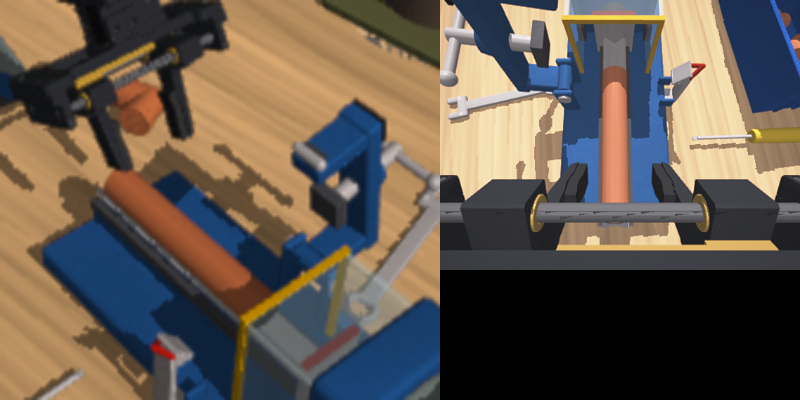

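```bash
python3 - <<'E'
from ax import *
plan(m(0.5,-218,150),tool(dirM(0,yM),xM),6)
E
```

```text
clock 11.68 rot deg [ -0.5 -29.8  -0.6] d world cm [-0.89 -8.15 -1.51] d tool now cm [-2.77  0.09  7.86] after turn [1.51 0.01 8.2 ] N 6 q [ 0.38  0.79 -0.41  1.93 -0.51  0.49  0.43]
 turn [-0.08, -4.97, -0.1] shift [-0.35, 0.01, 1.35]
 turn [-0.08, -4.97, -0.1] shift [-0.23, 0.01, 1.37]
 turn [-0.08, -4.97, -0.1] shift [-0.11, 0.01, 1.38]
 turn [-0.08, -4.97, -0.1] shift [0.01, 0.01, 1.39]
 turn [-0.08, -4.97, -0.1] shift [0.13, 0.0, 1.38]
 turn [-0.08, -4.97, -0.1] shift [0.25, 0.0, 1.37]
```

Emit:
drive_tool([
  [[-0.1, -5, -0.1], [-0.3, 0, 1.4], 2.4],
  [[-0.1, -5, -0.1], [-0.2, 0, 1.4], 2.4],
  [[-0.1, -5, -0.1], [-0.1, 0, 1.4], 2.4],
  [[-0.1, -5, -0.1], [0, 0, 1.4], 2.4],
  [[-0.1, -5, -0.1], [0.1, 0, 1.4], 2.4],
  [[-0.1, -5, -0.1], [0.2, 0, 1.4], 2.4],
  [[0, 0, 0], [0, 0, 0], 2.4],
])

```text
clock: 12.27
tool_pos: [0.5346, -0.0415, 0.1401]
eef_rot: [-0.522, -0.475, 0.527, -0.474]
contact_force: [0.5, 0.8, 0.5]
opening: 0.273
```

```bash
python3 - <<'E'
from ax import *
plan(m(0.5,-215,79),tool(dirM(0,yM),xM),4);print(r.get_state()["opening"])
E
```

```text
clock 12.27 rot deg [0.6 0.3 0.3] d world cm [ 0.2  -0.18 -6.11] d tool now cm [6.11 0.24 0.13] after turn [6.11 0.22 0.16] N 4 q [-0.1   0.75  0.15  1.94 -0.22  0.48  0.11]
 turn [0.15, 0.07, 0.07] shift [1.53, 0.06, 0.03]
 turn [0.15, 0.07, 0.07] shift [1.53, 0.06, 0.04]
 turn [0.15, 0.07, 0.07] shift [1.53, 0.06, 0.04]
 turn [0.15, 0.07, 0.07] shift [1.53, 0.05, 0.04]
0.27321501234687473
```

Emit:
drive_tool([
  [[0.2, 0.1, 0.1], [1.5, 0.1, 0], 2.4],
  [[0.2, 0.1, 0.1], [1.5, 0.1, 0], 2.4],
  [[0.2, 0.1, 0.1], [1.5, 0, 0], 2.4],
  [[0, 0, 0], [1.6, 0, 0], 2.4],
  [[0, 0, 0], [0, 0, -0.5], 2.4],
  [[0, 0, 0], [0, 0, -0.5], 2.4],
  [[0, 0, 0], [0, 0, -0.5], 2.4],
  [[0, 0, 0], [0, 0, -0.5], 2.4],
  [[0, 0, 0], [0, 0, -0.5], 2.4],
])

```text
clock: 13.02
tool_pos: [0.5406, -0.0201, 0.0814]
eef_rot: [0.53, 0.469, -0.527, 0.47]
contact_force: [-0.1, -2.5, -0.4]
opening: 0.273
```

```bash
python3 - <<'E'
from ax import *
plan(m(0.5,-129,79),tool(dirM(0,yM),xM),1);w=snap("wrist","pics/w8.png");print(w["st"]["contact_force"].round(2))
E
```

```text
clock 13.02 rot deg [-0.4 -0.2 -0.3] d world cm [ 0.55  6.23 -0.24] d tool now cm [ 0.25 -0.18 -6.25] after turn [ 0.24 -0.14 -6.25] N 1 q [-0.11  0.85  0.11  1.96 -0.26  0.34  0.09]
 turn [-0.41, -0.17, -0.26] shift [0.24, -0.14, -6.25]
[-0.1  -2.53 -0.38]
```

Emit:
drive_tool([
  [[0, 0, 0], [0.1, 0, -0.5], 2.4],
  [[0, 0, 0], [0.1, 0, -0.5], 2.4],
  [[0, 0, 0], [0, 0, -0.5], 2.4],
  [[0, 0, 0], [0, 0, -0.5], 2.4],
  [[0, 0, 0], [0, 0, -0.5], 2.4],
  [[0, 0, 0], [0, 0, -0.5], 2.4],
  [[0, 0, 0], [0, 0, -0.5], 2.4],
  [[0, 0, 0], [0, 0, -0.5], 2.4],
  [[0, 0, 0], [0, 0, -0.5], 2.4],
  [[0, 0, 0], [0, 0, -0.5], 2.4],
  [[0, 0, 0], [0, 0, -0.3], 2.4],
])

```text
clock: 13.98
tool_pos: [0.5467, 0.0334, 0.0788]
eef_rot: [0.53, 0.47, -0.526, 0.47]
contact_force: [0.9, -2.0, 0.3]
opening: 0.273
```

Emit:
drive_tool([
  [[0, 0, 0], [0, 0, -0.2], 2.4],
  [[0, 0, 0], [0, 0, -0.2], 2.4],
  [[0, 0, 0], [0, 0, -0.2], 2.4],
])

```text
clock: 14.23
tool_pos: [0.5472, 0.0383, 0.0788]
eef_rot: [0.53, 0.469, -0.527, 0.47]
contact_force: [0.1, -1.5, 0.6]
opening: 0.27
```

```bash
python3 - <<'E'
from ax import *
plan(m(0.5,-129,79),tool(dirM(0,yM),xM),1)
E
```

```text
clock 14.23 rot deg [-0.4 -0.2 -0.2] d world cm [-0.12  0.39  0.02] d tool now cm [-0.02 -0.16 -0.38] after turn [-0.02 -0.16 -0.38] N 1 q [-0.23  0.86  0.13  1.93 -0.3   0.36  0.02]
 turn [-0.44, -0.17, -0.21] shift [-0.02, -0.16, -0.38]
```

Emit:
drive_tool([
  [[0, 0, 0], [0, -0.1, -0.15], 2.4],
  [[0, 0, 0], [0, 0, -0.15], 2.4],
])

```text
clock: 14.4
tool_pos: [0.5467, 0.0411, 0.0789]
eef_rot: [0.53, 0.469, -0.527, 0.47]
contact_force: [0.7, -2.9, 0.5]
opening: 0.274
```

Emit:
drive_tool([
  [[0, 0, 0], [0, 0, -0.15], 2.4],
  [[0, 0, 0], [0, 0, -0.1], 2.4],
])

```text
clock: 14.57
tool_pos: [0.5467, 0.0416, 0.0789]
eef_rot: [0.53, 0.468, -0.528, 0.47]
contact_force: [1.4, -7.4, 1.6]
opening: 0.27
```

Emit:
drive_tool([
  [[0, 0, 0], [0, 0, -0.1], 2.4],
  [[0, 0, 0], [0, 0, -0.1], 2.4],
])

```text
clock: 14.73
tool_pos: [0.5467, 0.0418, 0.0789]
eef_rot: [0.53, 0.468, -0.529, 0.47]
contact_force: [-0.1, -12.9, 0.5]
opening: 0.269
```

Emit:
drive_tool([
  [[0, 0, 0], [0, 0, 0], 2.4],
  [[0, 0, 0], [0, 0, 0.5], 2.4],
  [[0, 0, 0], [0, 0, 1], 2.4],
  [[0, 0, 0], [-2, 0, 0.5], 2.4],
  [[0, 0, 0], [-3.5, 0, 0], 1],
  [[0, 0, 0], [-4, 0, 0], 0],
  [[0, 0, 0], [-4, 0, 0], 0],
  [[0, 0, 0], [-4, 0, 0], 0],
  [[0, 0, 0], [0, 0, 0], 0],
])

```text
clock: 15.48
tool_pos: [0.5477, 0.0259, 0.2607]
eef_rot: [0.534, 0.467, -0.523, 0.472]
contact_force: [0.4, -0.8, -0.1]
opening: 0.007
```

```bash
cat >> mach.py <<'E'
def yk(a,h,q,y=0): return m(-70+a*np.cos(q)-h*np.sin(q),y,75+a*np.sin(q)+h*np.cos(q))
E
python3 - <<'E'
from ax import *
w=load("pics/w4.npy")
W=snap("wrist","pics/w9.png");s=snap("scene","pics/s5.png");t=snap("top","pics/t5.png")
print(W["st"]["clock"],W["st"]["tool_pos"],W["st"]["q"].round(2))
for q in(1.3,1.4,1.5,1.6): print(q,"w4 padend",proj(w,yk(151,68,q)).round(1),"scene",proj(s,yk(151,68,q)).round(1),"top",proj(t,yk(151,68,q)).round(1),"w9",proj(W,yk(151,68,q)).round(1))
print("tube free end exp: scene",proj(s,m(0,-120,75)),"w9",proj(W,m(0,-120,92)),"t",proj(t,m(0,-120,92)))
a=cv2.resize(s["color"][170:310,220:390,::-1],(486,400),interpolation=cv2.INTER_CUBIC);b=cv2.resize(W["color"][:,:,::-1],(314,236));
c=cv2.resize(t["color"][130:250,60:240,::-1],(314,209),interpolation=cv2.INTER_CUBIC)
o=np.zeros((445,800,3),np.uint8);o[:400,:486]=a;o[:236,486:]=b;o[236:,486:]=c;cv2.imwrite("pics/y1.png",o)
E
```

```text
15.4833 [0.54770228 0.02591851 0.26065376] [-0.29  0.58  0.26  1.82 -0.21  0.76 -0.03]
1.3 w4 padend [44.2 27.5] scene [342.3 202.5] top [108.3 193.8] w9 [ 42.9 -36.9]
1.4 w4 padend [12.3 33.8] scene [347.3 200.5] top [107.3 202.5] w9 [ 14.5 -33.2]
1.5 w4 padend [-13.4  42.5] scene [352. 199.] top [106.6 211.1] w9 [ -8.8 -28.2]
1.6 w4 padend [-32.4  53. ] scene [356.2 198.3] top [106.2 219.4] w9 [-26.6 -22. ]
tube free end exp: scene [269.93772271 243.01982053] w9 [248.50172739 159.69424726] t [188.48586039 172.37856676]
```

View pics/y1.png

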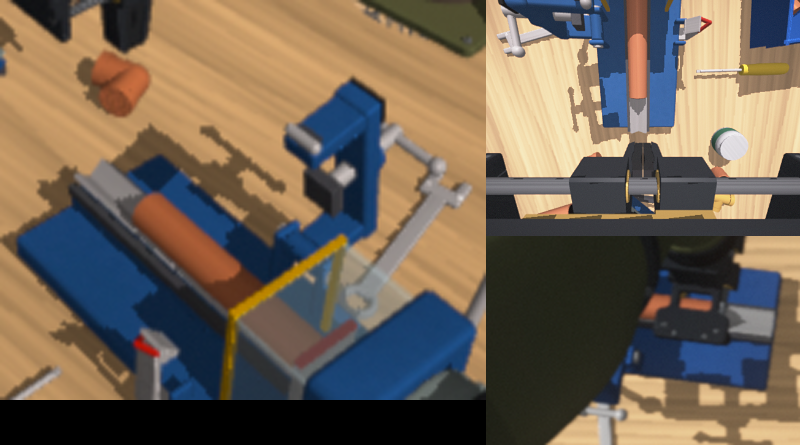

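The tube's free end shows at wrist pixel (246,160) against a predicted (248,160) for a tube on the stop. The yoke pad's end is at scene pixel (349,202), so the yoke is open about 1.41 rad. I'll check reach for pushing with a vertical tool.

```bash
python3 - <<'E'
from ax import *
q0=r.get_state()["q"];print("tooly·xM",fk(q0)[1][:,1]@xM)
def T(q,a=142,back=0): return yk(a,70,q)-xM*(.009+back)+Z*.011
for s in(1,-1):
    G=tool(dirM(0,xM),s*yM);q=q0
    for th in(1.41,1.1,.8,.5,.2,0):
        q,e,g=ik(T(th),G,q,.3);print(s,th,q.round(2),round(e,4),round(g,2))
plan(T(1.41,back=.03)+yM*-.145+Z*.03,tool(dirM(0,xM),yM),14)
plan(T(1.41,back=.03)+yM*-.145+Z*.03,tool(dirM(0,xM),-yM),1)
E
```

```text
tooly·xM 0.9999772268659918
1 1.41 [-0.36  0.52 -0.21  2.03  0.18  0.62  0.77] 0.0 0.01
1 1.1 [-0.31  0.56 -0.21  1.9   0.17  0.7   0.84] 0.0 0.0
1 0.8 [-0.27  0.62 -0.21  1.79  0.18  0.76  0.88] 0.0 0.0
1 0.5 [-0.25  0.69 -0.21  1.69  0.19  0.78  0.92] 0.0 0.0
1 0.2 [-0.23  0.77 -0.2   1.62  0.2   0.77  0.94] 0.0 0.0
1 0 [-0.22  0.83 -0.19  1.59  0.21  0.75  0.95] 0.0 0.0
-1 1.41 [-0.97  0.64  0.79  2.05 -0.7   0.73 -1.41] 0.0 0.01
-1 1.1 [-0.9   0.69  0.8   1.93 -0.67  0.82 -1.41] 0.0 0.0
-1 0.8 [-0.83  0.74  0.78  1.82 -0.67  0.87 -1.41] 0.0 0.0
-1 0.5 [-0.76  0.81  0.75  1.72 -0.69  0.89 -1.39] 0.0 0.0
-1 0.2 [-0.7   0.89  0.72  1.65 -0.72  0.89 -1.38] 0.0 0.0
-1 0 [-0.67  0.94  0.69  1.61 -0.74  0.87 -1.36] 0.0 0.0
clock 15.63 rot deg [89.6 -0.3  0.1] d world cm [-15.4    1.71   1.38] d tool now cm [ -1.42 -15.49   0.08] after turn [-1.380e+00 -1.000e-02  1.549e+01] N 14 q [-0.29  0.59  0.26  1.82 -0.21  0.75 -0.03]
 turn [6.4, -0.02, 0.01] shift [-0.1, -1.1, 0.13]
 turn [6.4, -0.02, 0.01] shift [-0.1, -1.08, 0.25]
 turn [6.4, -0.02, 0.01] shift [-0.1, -1.04, 0.37]
 turn [6.4, -0.02, 0.01] shift [-0.1, -1.0, 0.48]
 turn [6.4, -0.02, 0.01] shift [-0.1, -0.94, 0.59]
 turn [6.4, -0.02, 0.01] shift [-0.1, -0.86, 0.69]
 turn [6.4, -0.02, 0.01] shift [-0.1, -0.78, 0.78]
 turn [6.4, -0.02, 0.01] shift [-0.1, -0.69, 0.87]
 turn [6.4, -0.02, 0.01] shift [-0.1, -0.59, 0.94]
 turn [6.4, -0.02, 0.01] shift [-0.1, -0.48, 1.0]
 turn [6.4, -0.02, 0.01] shift [-0.1, -0.36, 1.04]
 turn [6.4, -0.02, 0.01] shift [-0.1, -0.25, 1.08]
 turn [6.4, -0.02, 0.01] shift [-0.1, -0.12, 1.1]
 turn [6.4, -0.02, 0.01] shift [-0.1, -0.0, 1.11]
clock 15.63 rot deg [89.6 -0.3  0.1] d world cm [-15.4    1.71   1.38] d tool now cm [ -1.42 -15.49   0.08] after turn [-1.380e+00 -1.000e-02  1.549e+01] N 1 q [-0.29  0.59  0.26  1.82 -0.21  0.75 -0.03]
 turn [89.64, -0.31, 0.08] shift [-1.38, -0.01, 15.49]
```

Emit:
drive_tool([
  [[-6.4, 0, 0], [-0.1, -1.1, -0.1], 0],
  [[-6.4, 0, 0], [-0.1, -1.1, -0.2], 0],
  [[-6.4, 0, 0], [-0.1, -1, -0.4], 0],
  [[-6.4, 0, 0], [-0.1, -1, -0.5], 0],
  [[-6.4, 0, 0], [-0.1, -0.9, -0.6], 0],
  [[-6.4, 0, 0], [-0.1, -0.9, -0.7], 0],
  [[-6.4, 0, 0], [-0.1, -0.8, -0.8], 0],
  [[-6.4, 0, 0], [-0.1, -0.7, -0.9], 0],
  [[-6.4, 0, 0], [-0.1, -0.6, -0.9], 0],
  [[-6.4, 0, 0], [-0.1, -0.5, -1], 0],
  [[-6.4, 0, 0], [-0.1, -0.4, -1], 0],
  [[-6.4, 0, 0], [-0.1, -0.2, -1.1], 0],
])

```text
clock: 16.63
tool_pos: [0.4125, 0.056, 0.2638]
eef_rot: [0.121, 0.697, -0.119, 0.696]
contact_force: [-0.1, 0.4, 0.0]
opening: 0.003
```

Emit:
drive_tool([
  [[-6.4, 0, 0], [-0.1, -0.1, -1.1], 0],
  [[-6.4, 0, 0], [-0.1, 0, -1.1], 0],
  [[0, 0, 0], [0, 0, 0], 0],
])

```text
clock: 16.88
tool_pos: [0.3897, 0.0614, 0.2659]
eef_rot: [0.043, 0.707, -0.041, 0.705]
contact_force: [-0.6, 0.2, 0.5]
opening: 0.005
```

```bash
cat >> mach.py <<'E'
def T(q,a=142,back=0): return yk(a,70,q)-xM*(.009+back)+Z*.011
GY=tool(dirM(0,xM),yM)
E
python3 - <<'E'
from ax import *
plan(T(1.41,back=.03)+Z*.03,GY,1);plan(T(1.41,back=.025),GY,1)
E
```

```text
clock 16.88 rot deg [-0.5 -0.2 -0.1] d world cm [ 1.56 12.61  0.15] d tool now cm [-0.12 12.71  0.05] after turn [-0.15 12.71  0.17] N 1 q [-0.11  0.38 -0.22  2.19  0.14  0.59  1.01]
 turn [-0.52, -0.16, -0.12] shift [-0.15, 12.71, 0.17]
clock 16.88 rot deg [-0.5 -0.2 -0.1] d world cm [ 2.06 12.56 -2.85] d tool now cm [ 2.88 12.71  0.56] after turn [ 2.85 12.71  0.67] N 1 q [-0.11  0.38 -0.22  2.19  0.14  0.59  1.01]
 turn [-0.52, -0.16, -0.12] shift [2.85, 12.71, 0.67]
```

Emit:
drive_tool([
  [[-0.3, 0, 0], [0, 2, 0], 0],
  [[-0.2, 0, 0], [0, 3, 0], 0],
  [[0, 0, 0], [0, 3, 0], 0],
  [[0, 0, 0], [0, 3, 0], 0],
  [[0, 0, 0], [1, 1.7, 0], 0],
  [[0, 0, 0], [1.9, 0, 0.1], 0],
  [[0, 0, 0], [0, 0, 0.6], 0],
  [[0, 0, 0], [0, 0, 0.5], 0],
])

```text
clock: 17.55
tool_pos: [0.4196, 0.1854, 0.2374]
eef_rot: [0.042, 0.706, -0.041, 0.706]
contact_force: [0.8, 0.1, 0.2]
opening: 0.005
```

```bash
python3 - <<'E'
from ax import *
plan(T(1.41),GY,1);print(r.get_state()["contact_force"].round(2))
p=np.array(r.get_state()["tool_pos"])
for q in np.arange(1.4,-.01,-.1):
    n=T(q);d=n-p;print(round(q,2),"tool x,z cm",round(-d[2]*100,2),round(d@xM*100,2));p=n
E
```

```text
clock 17.55 rot deg [-0.4 -0.  -0. ] d world cm [ 1.55 -0.11 -0.  ] d tool now cm [0.   0.07 1.55] after turn [0.   0.06 1.55] N 1 q [-0.39  0.5  -0.19  2.06  0.16  0.59  0.76]
 turn [-0.4, -0.01, -0.03] shift [0.0, 0.06, 1.55]
[0.83 0.06 0.22]
1.4 tool x,z cm -0.04 1.7
1.3 tool x,z cm -0.37 1.54
1.2 tool x,z cm -0.22 1.57
1.1 tool x,z cm -0.06 1.58
1.0 tool x,z cm 0.1 1.58
0.9 tool x,z cm 0.26 1.56
0.8 tool x,z cm 0.41 1.53
0.7 tool x,z cm 0.56 1.48
0.6 tool x,z cm 0.71 1.42
0.5 tool x,z cm 0.84 1.34
0.4 tool x,z cm 0.97 1.25
0.3 tool x,z cm 1.09 1.14
0.2 tool x,z cm 1.2 1.03
0.1 tool x,z cm 1.3 0.9
-0.0 tool x,z cm 1.38 0.77
```

Emit:
drive_tool([
  [[0, 0, 0], [0, 0, 0.9], 0],
  [[0, 0, 0], [0, 0, 0.8], 0],
  [[0, 0, 0], [-0.2, 0, 0.8], 0],
  [[0, 0, 0], [-0.2, 0, 0.8], 0],
  [[0, 0, 0], [-0.1, 0, 0.8], 0],
  [[0, 0, 0], [-0.1, 0, 0.8], 0],
  [[0, 0, 0], [0, 0, 0.8], 0],
  [[0, 0, 0], [0, 0, 0.8], 0],
  [[0, 0, 0], [0, 0, 0.8], 0],
  [[0, 0, 0], [0.1, 0, 0.8], 0],
  [[0, 0, 0], [0.1, 0, 0.8], 0],
  [[0, 0, 0], [0.1, 0, 0.8], 0],
])

```text
clock: 18.55
tool_pos: [0.5174, 0.1749, 0.2419]
eef_rot: [0.042, 0.704, -0.04, 0.707]
contact_force: [-2.0, 0.5, 0.6]
opening: 0.001
```

```bash
python3 - <<'E'
from ax import *
plan(T(.9),GY,1);print(r.get_state()["contact_force"].round(2))
s=snap("scene","pics/s6.png")
cv2.imwrite("pics/s6b.png",cv2.resize(s["color"][150:310,220:390,::-1],(510,480),interpolation=cv2.INTER_CUBIC))
E
```

```text
clock 18.55 rot deg [-0.3  0.2 -0.2] d world cm [-0.3   0.06 -0.12] d tool now cm [ 0.12  0.02 -0.31] after turn [ 0.12  0.02 -0.31] N 1 q [-0.29  0.59 -0.2   1.82  0.16  0.74  0.88]
 turn [-0.32, 0.22, -0.2] shift [0.12, 0.02, -0.31]
[-1.97  0.5   0.57]
```

View pics/s6b.png

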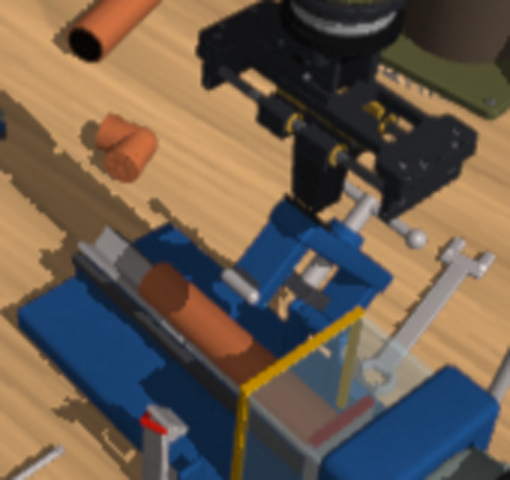

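The image shows the yoke swung to about 0.9 rad with the fingertips on its pad, and the tube still in place. Continuing along the arc.

Emit:
drive_tool([
  [[0, 0, 0], [0.3, 0, 0.6], 0],
  [[0, 0, 0], [0.25, 0, 0.7], 0],
  [[0, 0, 0], [0.3, 0, 0.7], 0],
  [[0, 0, 0], [0.3, 0, 0.7], 0],
  [[0, 0, 0], [0.35, 0, 0.7], 0],
  [[0, 0, 0], [0.35, 0, 0.7], 0],
  [[0, 0, 0], [0.4, 0, 0.7], 0],
  [[0, 0, 0], [0.45, 0, 0.65], 0],
  [[0, 0, 0], [0.5, 0, 0.6], 0],
  [[0, 0, 0], [0.5, 0, 0.6], 0],
])

```text
clock: 19.43
tool_pos: [0.583, 0.167, 0.2044]
eef_rot: [0.042, 0.705, -0.04, 0.707]
contact_force: [-0.2, 1.5, 0.3]
opening: 0.003
```

```bash
python3 - <<'E'
from ax import *
print(r.get_state()["contact_force"].round(2))
for q in(.4,.3,.2,.1,0): plan(T(q),GY,1)
E
```

```text
[-0.15  1.49  0.29]
clock 19.43 rot deg [-0.3  0.2 -0.2] d world cm [0.11 0.08 0.13] d tool now cm [-0.13  0.09  0.1 ] after turn [-0.13  0.09  0.1 ] N 1 q [-0.25  0.72 -0.19  1.67  0.18  0.76  0.93]
 turn [-0.33, 0.16, -0.15] shift [-0.13, 0.09, 0.1]
clock 19.43 rot deg [-0.3  0.2 -0.2] d world cm [ 1.25 -0.05 -0.96] d tool now cm [0.96 0.09 1.24] after turn [0.96 0.09 1.25] N 1 q [-0.25  0.72 -0.19  1.67  0.18  0.76  0.93]
 turn [-0.33, 0.16, -0.15] shift [0.96, 0.09, 1.25]
clock 19.43 rot deg [-0.3  0.2 -0.2] d world cm [ 2.27 -0.16 -2.16] d tool now cm [2.17 0.1  2.27] after turn [2.16 0.09 2.28] N 1 q [-0.25  0.72 -0.19  1.67  0.18  0.76  0.93]
 turn [-0.33, 0.16, -0.15] shift [2.16, 0.09, 2.28]
clock 19.43 rot deg [-0.3  0.2 -0.2] d world cm [ 3.17 -0.26 -3.46] d tool now cm [3.47 0.1  3.17] after turn [3.46 0.09 3.18] N 1 q [-0.25  0.72 -0.19  1.67  0.18  0.76  0.93]
 turn [-0.33, 0.16, -0.15] shift [3.46, 0.09, 3.18]
clock 19.43 rot deg [-0.3  0.2 -0.2] d world cm [ 3.93 -0.34 -4.84] d tool now cm [4.85 0.1  3.93] after turn [4.84 0.09 3.95] N 1 q [-0.25  0.72 -0.19  1.67  0.18  0.76  0.93]
 turn [-0.33, 0.16, -0.15] shift [4.84, 0.09, 3.95]
```

Now down to q ≈ 0.12, just before the catch resists.

Emit:
drive_tool([
  [[0, 0, 0], [0.5, 0, 0.6], 0],
  [[0, 0, 0], [0.5, 0.1, 0.6], 0],
  [[0, 0, 0], [0.6, 0, 0.5], 0],
  [[0, 0, 0], [0.6, 0, 0.5], 0],
  [[0, 0, 0], [0.6, 0, 0.45], 0],
  [[0, 0, 0], [0.5, 0, 0.35], 0],
])

```text
clock: 19.93
tool_pos: [0.6127, 0.1647, 0.1716]
eef_rot: [0.042, 0.705, -0.04, 0.707]
contact_force: [-6.8, -0.5, 16.1]
opening: 0.007
```

Emit:
drive_tool([
  [[0, 0, 0], [0.3, 0, 0.15], 0],
  [[0, 0, 0], [0.3, 0, 0.15], 0],
  [[0, 0, 0], [0.2, 0, 0.1], 0],
])

```text
clock: 20.18
tool_pos: [0.6143, 0.1646, 0.169]
eef_rot: [0.041, 0.706, -0.04, 0.706]
contact_force: [-21.6, -4.5, 50.7]
opening: 0.004
```

Emit:
drive_tool([
  [[0, 0, 0], [0.2, 0, 0.1], 0],
  [[0, 0, 0], [0.2, 0, 0.1], 0],
])

```text
clock: 20.35
tool_pos: [0.6174, 0.1644, 0.1645]
eef_rot: [0.042, 0.705, -0.04, 0.707]
contact_force: [-2.5, -1.3, 3.0]
opening: 0.003
```

Emit:
drive_tool([
  [[0, 0, 0], [0.2, 0, 0.1], 0],
  [[0, 0, 0], [0.15, 0, 0.05], 0],
])

```text
clock: 20.52
tool_pos: [0.6208, 0.164, 0.1578]
eef_rot: [0.042, 0.704, -0.04, 0.708]
contact_force: [0.3, -0.6, 6.0]
opening: -0.003
```

Emit:
drive_tool([
  [[0, 0, 0], [0.15, 0, 0], 0],
  [[0, 0, 0], [0.1, 0, 0], 0],
])

```text
clock: 20.68
tool_pos: [0.6215, 0.164, 0.1564]
eef_rot: [0.042, 0.704, -0.04, 0.708]
contact_force: [-4.3, -1.7, 21.3]
opening: 0.005
```

```bash
python3 - <<'E'
from ax import *
print(r.get_state()["contact_force"].round(2));plan(T(0),GY,1)
p=np.array(r.get_state()["tool_pos"])-OM;print("TCP machine",p@xM*1e3,p@yM*1e3,p[2]*1e3)
E
```

```text
[-4.29 -1.71 21.32]
clock 20.68 rot deg [-0.4  0.4 -0.2] d world cm [ 0.08 -0.04 -0.04] d tool now cm [ 0.04 -0.03  0.08] after turn [ 0.04 -0.03  0.08] N 1 q [-0.23  0.82 -0.18  1.6   0.2   0.73  0.95]
 turn [-0.35, 0.37, -0.21] shift [0.04, -0.03, 0.08]
TCP machine 62.17922702464034 0.326622096779203 156.37094688313417
```

Emit:
drive_tool([
  [[0, 0, 0], [0.1, 0, 0], 0],
  [[0, 0, 0], [0.05, 0, 0], 0],
  [[0, 0, 0], [0, 0, 0], 0],
])

```text
clock: 20.93
tool_pos: [0.6215, 0.1639, 0.1563]
eef_rot: [0.042, 0.703, -0.04, 0.708]
contact_force: [-5.0, -2.5, 24.0]
opening: 0.003
```

Emit:
drive_tool([
  [[0, 0, 0], [-0.5, 0, 0], 0],
  [[0, 0, 0], [-1.5, 0, 0], 0],
  [[0, 0, 0], [-3, 0, 0], 0],
  [[0, 0, 0], [-4, 0, 0], 0],
  [[0, 0, 0], [-4, 0, 0], 0],
  [[0, 0, 0], [0, 0, -4], 0],
  [[0, 0, 0], [0, 0, -4], 0],
  [[0, 0, 0], [0, 0, -4], 0],
  [[0, 0, 0], [0, -4, -3], 0],
  [[0, 0, 0], [0, -4, 0], 0],
  [[0, 0, 0], [0, -4, 0], 0],
  [[0, 0, 0], [0, 0, 0], 0],
])

```text
clock: 21.93
tool_pos: [0.4606, 0.0589, 0.2814]
eef_rot: [0.043, 0.705, -0.046, 0.706]
contact_force: [0.6, 0.4, 0.2]
opening: 0.006
```

```bash
python3 - <<'E'
from ax import *
st=r.get_state();print(st["clock"],st["tool_pos"],st["contact_force"].round(2))
s=snap("scene","pics/s7.png");t=snap("top","pics/t7.png");s0=load("pics/scene0.npy")
def msk(S,lo,hi,box):
    h=cv2.cvtColor(S["color"],cv2.COLOR_RGB2HSV);k=cv2.inRange(h,lo,hi);z=np.zeros_like(k);x0,y0,x1,y1=box;z[y0:y1,x0:x1]=k[y0:y1,x0:x1];ys,xs=np.nonzero(z);return (len(xs),xs.mean().round(1),ys.mean().round(1),xs.min(),xs.max(),ys.min(),ys.max()) if len(xs) else 0
# catch red grip: before vs now
p=(266,292);b=(255,280,290,305)
for n,S in(("start",s0),("now",s)): print("red grip",n,msk(S,(0,150,120),(6,255,255),b),msk(S,(175,150,120),(180,255,255),b))
for q in(0,.01,.06,.1): print(q,"pad corners scene",[proj(s,yk(a,70,q,y)).round(1).tolist() for a,y in((125,-17),(151,-17),(151,17),(125,17))],"top",[proj(t,yk(a,70,q,y)).round(1).tolist() for a,y in((125,-17),(151,-17),(151,17),(125,17))])
for n,S,c in(("scene",s,proj(s,yk(138,70,0))),("top",t,proj(t,yk(138,70,0)))):
    x,y=c.astype(int);print(n,"dark",msk(S,(0,0,0),(180,255,50),(x-14,y-14,x+15,y+15)));print(S["color"][y-9:y+10,x-11:x+12].max(2))
# tube free end in scene & top
print("tube scene",msk(s,(2,100,60),(15,255,255),(258,225,330,300)),"exp free end",proj(s,m(0,-120,75)));print("tube top",msk(t,(2,100,60),(15,255,255),(90,150,230,195)),"exp",proj(t,m(0,-120,90)))
E
```

```text
21.9333 [0.46063131 0.05886118 0.28143884] [0.62 0.44 0.23]
red grip start (21, np.float64(270.9), np.float64(291.4), np.int64(267), np.int64(275), np.int64(289), np.int64(294)) (1, np.float64(267.0), np.float64(289.0), np.int64(267), np.int64(267), np.int64(289), np.int64(289))
red grip now (23, np.float64(270.7), np.float64(291.4), np.int64(267), np.int64(274), np.int64(289), np.int64(294)) 0
0 pad corners scene [[282.3, 260.9], [273.1, 266.9], [283.9, 277.0], [293.2, 270.7]] top [[142.4, 136.5], [144.4, 125.3], [129.1, 123.5], [127.0, 134.7]]
0.01 pad corners scene [[282.6, 260.3], [273.3, 266.3], [284.1, 276.4], [293.5, 270.2]] top [[142.2, 136.6], [144.2, 125.4], [128.9, 123.5], [126.8, 134.8]]
0.06 pad corners scene [[284.0, 257.6], [274.8, 263.1], [285.7, 273.2], [294.9, 267.4]] top [[141.3, 137.3], [143.1, 125.8], [127.6, 123.9], [125.7, 135.4]]
0.1 pad corners scene [[285.2, 255.4], [276.0, 260.6], [287.0, 270.6], [296.2, 265.2]] top [[140.5, 138.0], [142.2, 126.2], [126.6, 124.4], [124.9, 136.1]]
scene dark (248, np.float64(282.0), np.float64(268.0), np.int64(269), np.int64
[... 3437 characters left out ...]
40  39  41]
 [ 53  50  49  49  49  46  45  43  41  41  41  41  39  40  40  38  40  39
   40  41  39  41  40]
 [ 51  51  50  48  47  44  44  42  42  42  40  41  40  39  39  40  40  38
   41  40  41  38  42]
 [ 52  51  48  48  48  44  45  44  43  42  39  41  40  41  39  39  39  39
   39  39  38  39  39]
 [ 52  52  50  49  46  46  42  44  44  40  38  38  38  40  38  39  38  39
   40  41  40  39  40]]
tube scene (454, np.float64(280.8), np.float64(251.8), np.int64(258), np.int64(329), np.int64(225), np.int64(299)) exp free end [269.93772271 243.01982053]
tube top (28, np.float64(189.9), np.float64(171.8), np.int64(183), np.int64(228), np.int64(167), np.int64(182)) exp [188.598237   172.59669036]
```

Yoke shut: the pad's bottom corner is at scene (285,276), against a predicted (284,277) at 0 rad and 273 at 0.06. The catch's red grip is back at its start pixel. One last check that the tube end hasn't moved, then hand in.

```bash
python3 - <<'E'
from ax import *
s5=load("pics/s5.npy");s7=load("pics/s7.npy")
for n,S in(("before",s5),("after",s7)):
    k=cv2.inRange(cv2.cvtColor(S["color"],cv2.COLOR_RGB2HSV),(2,100,60),(15,255,255))[232:252,258:285];ys,xs=np.nonzero(k);print(n,len(xs),xs.min()+258,ys.min()+232,(xs+ys).min(),[int(np.nonzero(row)[0][0]) if row.any() else -1 for row in k])
st=r.get_state();print(st["clock"],st["contact_force"].round(2),np.abs(st["qd"]).max())
if abs(len(xs))>30: r.finish_job();print("handed in")
E
```

```text
before 203 266 238 19 [-1, -1, -1, -1, -1, -1, 14, 12, 11, 10, 9, 9, 9, 8, 8, 8, 9, 10, 11, 12]
after 200 266 238 19 [-1, -1, -1, -1, -1, -1, 15, 12, 11, 10, 9, 9, 8, 8, 8, 8, 9, 10, 11, 12]
22.0333 [ 0.59  1.03 -0.45] 0.046911667912798875
the job is handed in; nothing more can be done
handed in
```

The copper tube is in the machine's groove with its end on the stop, the yoke is shut and latched over it, and the job is handed in at 22 s. I took the smaller copper tube from the outer lane of the rack and laid it in the groove clear of the guard. I then pushed it to the stop with the fingertips, swung the yoke over by its pad and pressed it home.

**What the checks showed**
- **Tube on the stop:** the push force rose from about 3 N to 13 N with no further travel. The free end was at the predicted pixel, and its outline was the same before and after closing the yoke.
- **Yoke shut:** the pad's corner is within about 1 px of where it should be at 0 rad. The fingers met a firm stop at 24 N, at the height expected for a shut yoke.
- **Catch:** its red grip is back at its starting pixel, to within 0.2 px.
- **Robot clear:** the hand was well away, with about 1 N on the wrist sensor, which is its noise level.

**What disagreed or could not be checked**
- **Extra force:** the press peaked at about 55 N on the fingertips as the catch gave way, against the stated 13 N. It is well under the 120 N wrist limit, and I did not find the cause.
- **Shallow grip:** the fingers held the tube about 4 mm higher than planned, but it did not slip.
- **Guard edge:** it measured about 4 mm off in y, so I relied on contact to find the stop.
- **Jaw force:** it could not be measured directly.
- **Other objects:** I made no final measurement of the other tubes or the things on the bench. No unexpected contact showed up in the force readings.

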